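Lock the spare blades away in the bench lock box

ROBOT

A 7-joint arm with a two-finger parallel gripper is mounted at the origin on the work surface; the furniture and walls round the work are solid. World frame = base frame: x ahead of the robot, y to its left, z up, the work surface at z = 0. Lengths are in mm, angles in rad, forces in N, time in s.
With the tool pointing down it reaches from about 400 to 875 mm from the base axis. Payload 4.4 kg.
Tool frame: the origin (TCP) lies at the very end of the fingers, on their centre line; the grasp point (between the pads) lies 19 mm behind it; y points along the fingers, x is the direction in which the jaws open and shut, and the axes are right-handed (so a half turn about y gives the same grasp; the last joint's range is limited). The gripper opens to 85 mm and grips with 20 to 120 N. Pads are 22 mm wide; open, the fingers measure 114 mm over their backs; the gripper's body (76 mm by 85 mm) begins 54 mm behind the grasp point. The pads swing forward as they close: fully open they stand 13 mm farther back than shut.
Start: joints at [-1.334, 0.628, 0.038, 1.517, -0.027, 0.996, -0.02], TCP at [193.802, 620.45, 231.313] pointing down, gripper open.
Joint ranges: [-3.06, 3.06], [-0.37, 2.12], [-1.25, 1.32], [0.18, 2.47], [-1.1, 4.24], [0.23, 1.98], [-2.94, 2.94]. Speed limits (rad/s): [2.57, 2.57, 3.14, 3.14, 3.14, 3.14, 3.14].

INTERFACE

Orientations are given as [roll, pitch, yaw] about the fixed x, y, z axes, in that order (R = Rz(yaw) Ry(pitch) Rx(roll)).
In Python, from cell import readout, eyes, finish_job gives the robot as it stands. The module is installed in compiled form; this text tells all that it offers.
- The arm moves only by the tool apply_moves, never from a script. Its argument "commands" is a list that holds one entry, the list of rows, each a list of 6 numbers: the shift along the tool's x, y, z in units of 0.04 m (1.0 is 0.04 m), then the turn, a rotation vector about the tool's x, y, z in units of 5 degrees (1.0 is 5 degrees). A call has 1 to 8 rows; each row shifts and turns the pose as measured when the row begins, along the tool's axes as they then stand; what a row does not reach is not made up. A row lasts 1/12 s, in which the tool goes at most 41.7 mm and 7.16 degrees, less where a joint would pass 70% of its speed; a pose out of reach is approached as far as the arm can. A call with a number of a shift or a turn outside -1 to 1 is refused whole. A call with a gripper value outside its range is refused whole. "claw" is the finger opening in mm, from 0 to 85.4, set as the call begins (left out, the last holds). The fingers move at their own pace and stop on an object; the grip force is fixed at half the most. Time passes only in rows, so rows that do not move let the fingers close. It gives the time, the measured TCP pose, the force and the opening at its end, in the units of the state.
- readout.read_state(): the state, without advancing time (a new reading comes with each control period).
- eyes.get_image(name): name is "scene" or "top" or "wrist"; returns a dict with "image" (400x640x3 uint8, red, green, blue), "mtx" (3x3 intrinsics, pixels), "rvec" (rotation vector, rad) and "tvec" (3), from world to camera coordinates, as OpenCV has them. Camera axes: x right, y down, z forward; pixel columns grow to the right and rows downward; lengths in mm; the calibration is good to about 2 mm. A picture is of the moment at which its call begins. There is no depth.
- finish_job(): hands the job in, once; it reports no verdict.
The state is a dict: "clock": time; "qpos": joint angles; "qd": joint speeds; "tau": joint torques, N m; "eef_pos": TCP position; "tool_rot": TCP orientation; "force": force on the tool from outside, world axes, zero at the start; "torque": the same for the moment, N m; "width": finger opening in mm.
Only numpy, scipy, OpenCV 4.12 (cv2) and the standard library are available. Lean on these libraries where they do the work, as an engineer would, in place of code of your own. Each camera call takes 0.05 s, during which the arm holds its last target. There are 200 camera calls.

TASK

Lock the small blue box of knife blades from the near part of the bench away in the grey steel lock box: turn the red wing knob down in its round guard well a quarter turn clockwise to draw the bolt, swing the yellow flap up until it stands open by itself, and lay the blade box flat on the floor of the compartment, beside the staple box that is already in there. Then shut the flap fully and turn the knob all the way back so that it is locked again. Do not shift or knock over the pine block, the tape measure or the glue bottle that stand about.

Things in the scene. Friction and masses are not known exactly. Their poses are not given: they have to be found in the camera images.
- lockbox: Grey steel lock box, fixed; 150 mm deep (x), 295 wide (y), plus 22 mm flanges at both ends. Origin: centre of underside; x to its back, y to its left. Right part (y -0.147 to -0.048): lock housing, 98 mm high, a round guard well in its top. Left part (inside y -0.015 to 0.143, x -0.071 to 0.071): compartment 78 mm high, under the yellow flap; a black tray, floor 44 mm above the bench.
- knob_grip (a point): On the knob's vertical axis at grip height, 76 mm above the bench, 22 mm below the well's rim. The knob is a red upright wing 14 mm thick (point's x), 44 long (point's y, turns with it), its top 87 mm above the bench, on a disc 49 mm wide, 6 thick. The well round it is 88 mm wide inside, 43 deep: about 35 mm for a finger on each side of the wing. A white line marks the bolt's end.
- lock_knob (a joint): Knob angle, rad: 0 = locked (stop; wing along the box's y), 1.571 = open (stop; wing along the box's x). Grows clockwise seen from above. Above 1.0 the bolt is clear of the flap's keeper. Stays where left; 0.06 N m turns it.
- flap (a joint): Flap angle, rad: 0 = shut, 1.571 = upright, 1.85 = stop, leaning back. A torque hinge holds it at any angle; about 4 N at the handle moves it either way, also down the last bit. Can be neither lifted nor shut while the bolt is out (knob below 1.0). A steel keeper hook hangs 45 mm below it, at its right edge half-way to the front, and drops into a pocket beside the tray; it stands out forward from the open flap.
- flap_handle (a point): Middle of the bar of the flap's steel loop handle: round, 10 mm thick, 78 mm straight, parallel to the box's y, 42 mm before the flap's front edge with 37 mm open between bar and box for a finger; 84 mm above the bench when shut, 195 mm from the hinge axis. Pinched along the box's x from above it can be led through the whole swing: it turns between the fingers.
- flap_hinge (a point): Point on the flap's hinge axis (parallel to the box's y, 3 mm behind its back wall, 78 mm above the bench), level with the middle of the handle. Axes as the box's.
- bay_floor (a point): Middle of the compartment's floor (black tray), 44 mm above the bench; axes as the box's. The compartment is 142 mm (x) by 158 mm (y) inside and 34 mm deep.
- blade_center (a point): Centre (half-way up) of the blade box: a small blue and white cardboard box, 30 mm (its x) by 75 mm (its y) by 20 mm high, lying flat on the near part of the bench, left or right of the lock box (a like one far back is scenery). Pinch it across its 30 mm side.
- staple_box: Red and white staple box, 50 mm (its x) by 85 mm (its y) by 30 mm high, lying in the left end of the compartment, its long side along the box's x. Origin: centre of its underside. The rest of the compartment, to its right, is free.
- pine_block: Pine block, 45 mm (its x) by 90 mm (its y) by 36 mm high, lying on the bench. Origin: centre of its underside. Leave it alone.
- tape_measure: Yellow and black tape measure, 38 mm (its x) by 72 mm (its y) by 68 mm high, standing on the bench. Origin: centre of its underside. Leave it alone.
- glue_bottle: White glue bottle with orange tip, 52 mm diameter, 150 mm high, standing upright to the left behind. Origin: centre of its underside. Leave it alone.
There are look-alikes about, which are no part of the job. What is meant by the part that bears blade_center is not green, and is the smaller of those in its own colour.

How it is judged:
By the outcome, as a careful person would: the job done as asked, in the order asked, and still so for the second after the job is handed in, with the robot touching nothing.
It also fails if it takes over 72 s, if anything falls off the work surface, if the arm or the gripper's body presses on something with over 40 N, if the wrist force passes 120 N, or if a joint passes its speed limit or range.

## Working session

There is one attempt and no reset: what is moved stays moved. The work goes in short steps, Python scripts to look and compute and a tool call to move; the robot and the scene stay as the last step left them, time stands still between calls to the robot, and variables do not carry over. Pictures are saved under pics/ and viewed, about 8 in all and at most 12, crops included, and the job is handed in when it is done.

Besides the shell and the picture viewer there is one more tool, called after "Request:" by a JSON object that holds its "op" and its "data". apply_moves: Moves the arm, as the interface text tells. Shifts and turns lie within -1 to 1; 1 stands for 0.04 m of shift or 5 degrees of turn. Its arguments: {"type":"object","properties":{"commands":{"type":"array"},"claw":{"type":"number"}},"required":["commands"]}

```bash
mkdir -p pics
cat > h.py <<'E'
import numpy as np, cv2
from scipy.spatial.transform import Rotation as Ro
from cell import readout, eyes
def grab(n):
    d=eyes.get_image(n); d['R']=cv2.Rodrigues(np.array(d['rvec'],float))[0]; d['t']=np.array(d['tvec'],float).ravel(); d['K']=np.array(d['mtx'],float); return d
def ray(d,u,v):
    r=d['R'].T@np.linalg.inv(d['K'])@np.array([u,v,1.]); return -d['R'].T@d['t'], r/np.linalg.norm(r)
def onz(d,u,v,z):
    c,r=ray(d,u,v); return (c+r*(z-c[2])/r[2])
def proj(d,p):
    q=d['K']@(d['R']@np.array(p,float)+d['t']); return q[:2]/q[2]
def save(d,name): cv2.imwrite('pics/'+name,cv2.cvtColor(d['image'],cv2.COLOR_RGB2BGR))
E
python3 - <<'E'
from h import *
ims=[]
for n in ['top','scene']:
    d=grab(n); save(d,n+'0.png'); ims.append(d['image']); print(n,-d['R'].T@d['t'],d['K'][0,0])
    np.savez('pics/'+n+'0.npz',**{k:d[k] for k in ['image','R','t','K']})
print(readout.read_state())
E
```

```text
top [ 278.77734838   -2.69118856 1626.96369111] 456.7012825765215
scene [-395.31711649 -596.22764367  998.97581937] 456.6221201034819
{'clock': 0.1, 'qpos': array([-1.33381372,  0.62925047,  0.03846766,  1.51826147, -0.02701863,
        0.99630087, -0.02000132]), 'qd': array([-0.00226172, -0.00154658,  0.00043691, -0.00182011,  0.00128907,
       -0.00071932,  0.00115464]), 'tau': array([ 3.02986329e-03, -5.64522350e+01,  1.23046875e+00, -1.93969023e+01,
        1.12983951e-02,  5.41067348e-03,  7.67793466e-06]), 'eef_pos': array([193.62759777, 619.90737041, 230.48559685]), 'tool_rot': array([-1.57081102,  0.00170161,  1.26798388]), 'force': array([0.44798742, 0.05577344, 0.33772415]), 'torque': array([0.01057984, 0.03714447, 0.00515552]), 'width': 85.25444320648349}
```

View pics/top0.png

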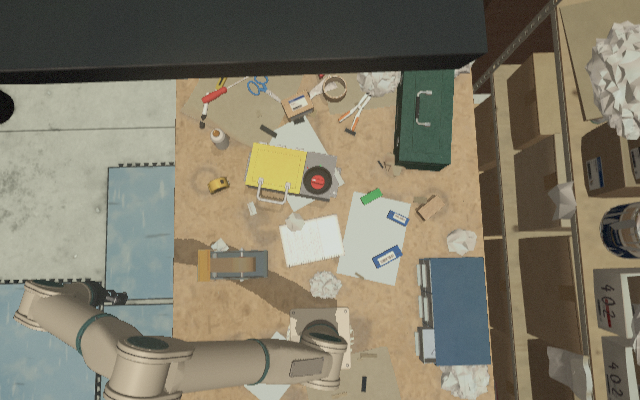

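View pics/scene0.png

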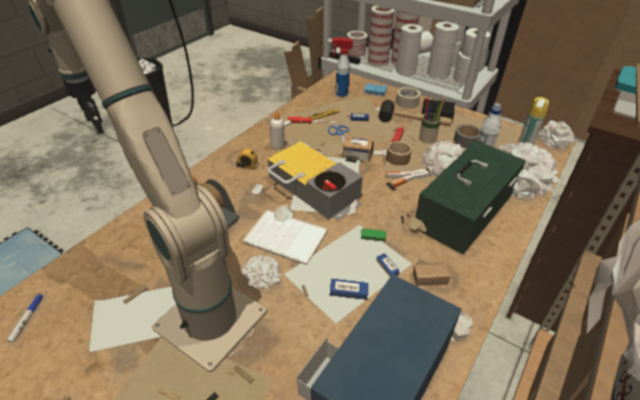

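The top view shows the lock box at about (290,175) with its knob at (318,180). Look-alikes for the blade box are the green box (371,197), the larger blue box (387,257), the smaller blue box (398,217), and the far-back blue box at scene (359,117). I choose the one at (398,217) and check it in a crop.

Run:
```python
from h import *
d=dict(np.load('pics/top0.npz')); im=d['image']
c=im[120:280,200:440]; c=cv2.resize(c,None,fx=3.3,fy=3.3,interpolation=cv2.INTER_CUBIC); cv2.imwrite('pics/crop1.png',cv2.cvtColor(c,cv2.COLOR_RGB2BGR))
hsv=cv2.cvtColor(im,cv2.COLOR_RGB2HSV)
def blobs(lo,hi,z,name,roi=(120,280,180,440),minA=15):
    m=cv2.inRange(hsv,lo,hi); k=np.zeros_like(m); k[roi[0]:roi[1],roi[2]:roi[3]]=m[roi[0]:roi[1],roi[2]:roi[3]]
    k=cv2.morphologyEx(k,cv2.MORPH_CLOSE,np.ones((5,5)))
    for q in cv2.findContours(k,cv2.RETR_EXTERNAL,cv2.CHAIN_APPROX_NONE)[0]:
        if cv2.contourArea(q)<minA: continue
        r=cv2.minAreaRect(q); b=np.array([onz(d,*p,z)[:2] for p in cv2.boxPoints(r)])
        print(name,np.round(r[0],1),cv2.contourArea(q),'ctr',np.round(b.mean(0),1),'edges',np.round([np.linalg.norm(b[1]-b[0]),np.linalg.norm(b[2]-b[1])],1),'ang',np.round(np.degrees([np.arctan2(*(b[1]-b[0])[::-1]),np.arctan2(*(b[2]-b[1])[::-1])]),1))
blobs((100,100,40),(130,255,255),20,'blue')
blobs((50,100,40),(80,255,255),20,'green')
blobs((22,120,120),(34,255,255),80,'yellow')
blobs((0,150,100),(8,255,255),87,'red',minA=5)
```

```text
blue [386.8 256.2] 115.5 ctr [ 272.5 -242.8] edges [100.   36.4] ang [ -63.1 -153.5]
blue [397.4 217.7] 42.5 ctr [ 406.2 -285.9] edges [25.6 70.5] ang [ -28.8 -118.4]
green [370.8 196.1] 125.0 ctr [ 485.4 -195.3] edges [72.1 25.5] ang [ -64.8 -155.9]
yellow [217.1 183.2] 29.0 ctr [535.6 337. ] edges [18.2 29.8] ang [ -64.2 -153.9]
yellow [275.5 167.9] 2222.0 ctr [584.3 136.1] edges [149.9 191.7] ang [ -10.2 -101.7]
red [317. 182.] 117.0 ctr [530.   -5.5] edges [41.  41.5] ang [-91.5 178.5]
```

View pics/crop1.png

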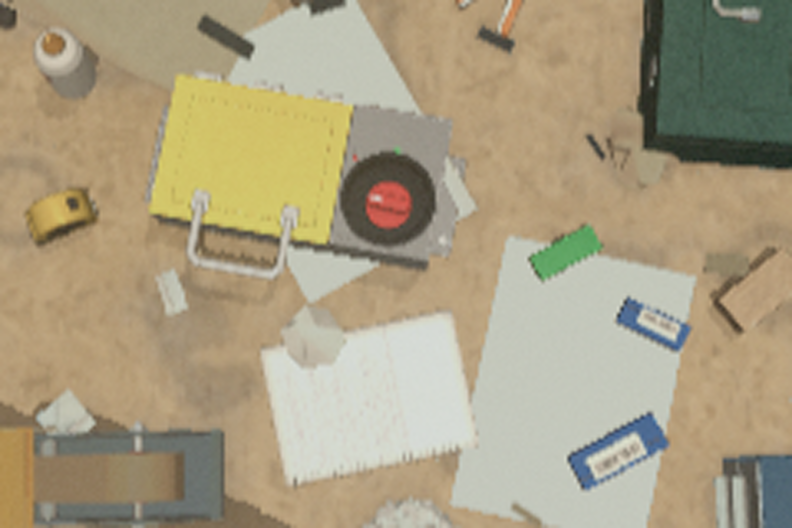

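The crop confirms the choice. The smaller blue and white box is at crop (654,323), the larger blue one at (617,450) and the green one at (565,252). The box yaw is about -10°, with the knob at roughly (532,-5). I'll move above the knob.

```bash
cat >> h.py <<'E'
def to(x,y,z,yaw=None):
    s=readout.read_state(); R=Ro.from_euler('xyz',s['tool_rot']); p=np.array(s['eef_pos'])
    d=R.inv().apply(np.array([x,y,z])-p)/40
    n=int(np.ceil(abs(d).max())); 
    print('pos',p.round(1),'rot deg',np.degrees(s['tool_rot']).round(1),'w',round(s['width'],1),'F',np.round(s['force'],1),'t',round(s['clock'],1))
    print('tool shift units',d.round(2),'rows>=',n, 'per row',(d/max(n,1)).round(3))
    if yaw is not None:
        T=Ro.from_euler('xyz',[-90,0,yaw],degrees=True); print('turn units',(np.degrees((R.inv()*T).as_rotvec())/5).round(2))
E
python3 -c "
from h import *
to(530,-5,330,-10)"
```

```text
pos [193.6 619.9 230.5] rot deg [-90.    0.1  72.7] w 85.3 F [0.4 0.1 0.3] t 0.1
tool shift units [-12.41  -2.47 -12.69] rows>= 13 per row [-0.954 -0.19  -0.976]
turn units [ 1.000e-02  1.653e+01 -2.000e-02]
```

Request:
{"op": "apply_moves", "data": {"commands": [[[0, -0.9, 0, 0, 0, 0], [0, -0.9, 0, 0, 0, 0], [-0.7, -0.1, -0.7, 0, 0, 0], [-0.7, -0.1, -0.7, 0, 0, 0], [-0.7, -0.1, -0.7, 0, 0, 0], [-0.7, 0, -0.7, 0, 0, 0], [-0.7, 0, -0.7, 0, 0, 0], [-0.7, 0, -0.7, 0, 0, 0]]], "claw": 42}}

```text
clock: 0.77
eef_pos: [300.0, 410.1, 313.1]
tool_rot: [-1.566, 0.005, 1.287]
force: [1.0, 0.3, -1.0]
width: 41.9
```

Request:
{"op": "apply_moves", "data": {"commands": [[[-0.7, 0, -0.7, 0, 0, 0], [-0.7, 0, -0.7, 0, 0, 0], [-0.7, 0, -0.7, 0, 0, 0], [-0.7, 0, -0.7, 0, 0, 0], [-0.7, 0, -0.7, 0, 0, 0], [-0.7, 0, -0.7, 0, 0, 0], [-0.7, 0, -0.7, 0, 0, 0], [-0.7, 0, -0.7, 0, 0, 0]]]}}

```text
clock: 1.43
eef_pos: [455.0, 116.4, 312.4]
tool_rot: [-1.564, 0.006, 1.289]
force: [0.6, 0.6, 0.1]
width: 41.9
```

Request:
{"op": "apply_moves", "data": {"commands": [[[0, 0, 0, 0, 1, 0], [0, 0, 0, 0, 1, 0], [0, 0, 0, 0, 1, 0], [0, 0, 0, 0, 1, 0], [0, 0, 0, 0, 1, 0], [0, 0, 0, 0, 1, 0], [0, 0, 0, 0, 1, 0], [0, 0, 0, 0, 1, 0]]]}}

```text
clock: 2.1
eef_pos: [458.1, 100.1, 310.7]
tool_rot: [-1.575, 0.014, 0.534]
force: [-0.9, 0.6, 0.3]
width: 42.1
```

Request:
{"op": "apply_moves", "data": {"commands": [[[0, 0, 0, 0, 1, 0], [0, 0, 0, 0, 1, 0], [0, 0, 0, 0, 1, 0], [0, 0, 0, 0, 1, 0], [0, 0, 0, 0, 1, 0], [0, 0, 0, 0, 1, 0], [0, 0, 0, 0, 1, 0], [0, 0, 0, 0, 1, 0]]]}}

```text
clock: 2.77
eef_pos: [455.4, 99.9, 308.5]
tool_rot: [-1.586, 0.013, -0.2]
force: [-0.4, -0.6, -0.5]
width: 42.3
```

```bash
python3 -c "
from h import *
to(470,-5,280,-10)"
```

```text
pos [455.4  99.9 308.5] rot deg [-90.9   0.8 -11.5] w 42.3 F [-0.4 -0.6 -0.5] t 2.8
tool shift units [ 0.89  0.74 -2.49] rows>= 3 per row [ 0.296  0.246 -0.828]
turn units [ 0.17 -0.29 -0.16]
```

Request:
{"op": "apply_moves", "data": {"commands": [[[0, 0.2, -0.8, 0.17, -0.2, -0.16], [0.2, 0.2, -0.8, 0, 0, 0], [0.2, 0.2, -0.8, 0, 0, 0], [0, 0, 0, 0, 0, 0]]]}}

```text
clock: 3.1
eef_pos: [452.7, 2.9, 283.2]
tool_rot: [-1.571, -0.001, -0.178]
force: [0.1, -1.0, 0.7]
width: 42.0
```

```bash
python3 -c "
from h import *
d=grab('wrist'); save(d,'w1.png'); np.savez('pics/w1.npz',**{k:d[k] for k in ['image','R','t','K']})
to(530,-5,200,-10); print(-d['R'].T@d['t'])"
```

```text
pos [453.    6.1 283.5] rot deg [-89.9  -0.  -10.1] w 42.4 F [ 0.3  1.  -0.4] t 3.1
tool shift units [1.94 2.09 0.06] rows>= 3 per row [0.647 0.696 0.019]
turn units [-0.03 -0.01  0.01]
[466.95959287  86.36169281 425.68963602]
```

View pics/w1.png

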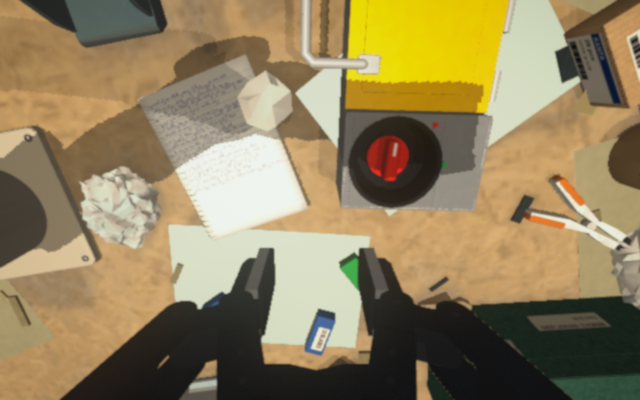

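The wrist view shows the knob at (389,157) in its well (395,162), with its wing upright in the image along the box's y. The handle bar is at (305,30), and the small blue box is at (321,332). I'll measure the well centre, the yaw and the blade box from this picture.

Run:
```python
from h import *
d=dict(np.load('pics/w1.npz')); im=d['image']; hsv=cv2.cvtColor(im,cv2.COLOR_RGB2HSV)
def big(m,lo,hi):
    m=m.copy(); k=np.zeros_like(m); k[lo[1]:hi[1],lo[0]:hi[0]]=m[lo[1]:hi[1],lo[0]:hi[0]]
    return max(cv2.findContours(k,cv2.RETR_EXTERNAL,cv2.CHAIN_APPROX_NONE)[0],key=cv2.contourArea)
dark=((im.max(2)<75)|((hsv[...,1]>150)&((hsv[...,0]<8)|(hsv[...,0]>172)))).astype(np.uint8)*255
c=big(cv2.morphologyEx(dark,cv2.MORPH_CLOSE,np.ones((7,7))),(335,105),(455,220)); e=cv2.fitEllipse(cv2.convexHull(c)); print('well',e, onz(d,*e[0],98))
L=[onz(d,e[0][0]+s,e[0][1],98) for s in(-e[1][0]/2,e[1][0]/2)]; print('dia',np.linalg.norm(L[0]-L[1]))
red=cv2.inRange(hsv,(0,120,60),(8,255,255))|cv2.inRange(hsv,(172,120,60),(180,255,255))
c=big(red,(335,105),(455,220)); e=cv2.fitEllipse(c); print('disc',e,onz(d,*e[0],61),onz(d,*e[0],75))
# yellow edges: front (left) and back(right)
yel=cv2.inRange(hsv,(22,150,90),(36,255,255)); 
pts={'F':[], 'B':[]}
for v in range(75,100):
    u=np.where(yel[v,330:530])[0]+330
    if len(u): pts['F'].append((u[0],v)); pts['B'].append((u[-1],v))
for v in range(2,45):
    u=np.where(yel[v,330:530])[0]+330
    if len(u): pts['B'].append((u[-1],v)); 
    if len(u): pts['F'].append((u[0],v))
for k,p in pts.items():
    vx,vy,x0,y0=cv2.fitLine(np.array(p,np.float32),cv2.DIST_HUBER,0,.01,.01).ravel()
    a=onz(d,x0-50*vx,y0-50*vy,80);b=onz(d,x0+50*vx,y0+50*vy,80); w=a-b; w*=np.sign(w[1]); print(k,'ydir yaw',np.degrees(np.arctan2(w[1],w[0]))-90,a[:2],b[:2])
bl=cv2.inRange(hsv,(100,100,40),(130,255,255)); m=np.zeros_like(bl); m[300:365,295:345]=bl[300:365,295:345]
c=np.vstack([q for q in cv2.findContours(m,cv2.RETR_EXTERNAL,cv2.CHAIN_APPROX_NONE)[0]]); r=cv2.minAreaRect(c); b=np.array([onz(d,*p,20)[:2] for p in cv2.boxPoints(r)]); print('blade',r,b.mean(0),[ (np.linalg.norm(b[i+1]-b[i]),np.degrees(np.arctan2(*(b[i+1]-b[i])[::-1]))) for i in (0,1)])
```

```text
well ((388.6413269042969, 145.91067504882812), (101.5631103515625, 124.57831573486328), 158.26385498046875) [531.09143398  15.19196279  98.        ]
dia 105.11402545263954
disc ((387.5417785644531, 156.9087371826172), (42.24106979370117, 45.46619415283203), 12.110464096069336) [535.75300216  -5.43927307  61.        ] [533.11210526  -1.91514352  75.        ]
F ydir yaw 27.172257256762848 [500.05395061 154.71308567] [543.49112414  70.09272908]
B ydir yaw -11.780605918255347 [642.43299688  45.18585368] [660.52542959 131.9361267 ]
blade ((319.2931213378906, 334.5172119140625), (16.89827537536621, 38.99602127075195), 21.801406860351562) [ 406.47971818 -283.39855914] [(np.float64(74.94307413560537), np.float64(61.73641925480041)), (np.float64(27.26775608267572), np.float64(-36.08644932168079))]
```

```bash
python3 -c "
from h import *
to(535,-6,150,-11.5)"
```

```text
pos [453.    6.1 283.5] rot deg [-89.9  -0.  -10.1] w 42.4 F [ 0.3  1.  -0.4] t 3.1
tool shift units [2.07 3.34 0.05] rows>= 4 per row [0.517 0.835 0.013]
turn units [-0.03  0.29  0.01]
```

Request:
{"op": "apply_moves", "data": {"commands": [[[0.5, 0.8, 0, 0, 0.3, 0], [0.5, 0.8, 0, 0, 0, 0], [0.5, 0.8, 0, 0, 0, 0], [0.5, 0.8, 0, 0, 0, 0], [0, 0, 0, 0, 0, 0]]]}}

```text
clock: 3.57
eef_pos: [537.0, -4.3, 151.5]
tool_rot: [-1.561, -0.004, -0.2]
force: [0.2, -0.2, -0.8]
width: 41.5
```

Run:
```python
from h import *
d=grab('wrist'); save(d,'w2.png'); im=d['image']; hsv=cv2.cvtColor(im,cv2.COLOR_RGB2HSV)
np.savez('pics/w2.npz',**{k:d[k] for k in ['image','R','t','K']})
red=cv2.inRange(hsv,(0,120,60),(8,255,255))|cv2.inRange(hsv,(172,120,60),(180,255,255))
c=max(cv2.findContours(red,cv2.RETR_EXTERNAL,cv2.CHAIN_APPROX_NONE)[0],key=cv2.contourArea); e=cv2.fitEllipse(c); print('disc',e,onz(d,*e[0],61),cv2.boundingRect(c))
to(535,-6,66,-11.5)
```

```text
disc ((314.4988708496094, 204.5604248046875), (61.13394546508789, 68.63334655761719), 2.675142288208008) [535.38054369  -6.24978726  61.        ] (283, 172, 64, 72)
pos [536.1  -3.9 153.9] rot deg [-89.4  -0.3 -11.4] w 41.7 F [-0.6 -0.2  1. ] t 3.6
tool shift units [-0.03  2.2  -0.08] rows>= 3 per row [-0.009  0.732 -0.027]
turn units [-0.13  0.01  0.06]
```

View pics/w2.png

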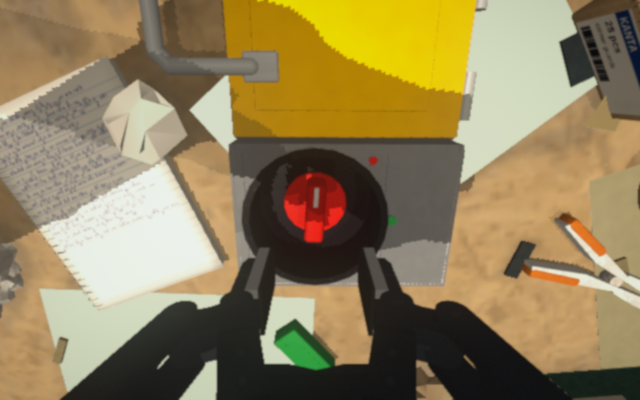

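The wrist view shows the wing at (315,210) centred between the fingers and along the image's vertical, with the flap edge horizontal. So the yaw of -11.5° is right and the knob is at (535.4,-6.2). Next I go down, close and turn 90° clockwise.

Request:
{"op": "apply_moves", "data": {"commands": [[[0, 0.7, -0.04, -0.1, 0, 0], [0, 0.7, -0.04, 0, 0, 0], [0, 0.5, 0, 0, 0, 0], [0, 0.3, 0, 0, 0, 0], [0, 0, 0, 0, 0, 0]]]}}

```text
clock: 4.03
eef_pos: [538.2, -1.6, 68.5]
tool_rot: [-1.564, -0.011, -0.195]
force: [-0.1, -0.1, 0.3]
width: 42.0
```

```bash
python3 -c "
from h import *
to(535.4,-6.2,66,-11.5)"
```

```text
pos [538.2  -1.6  68.5] rot deg [-89.6  -0.6 -11.2] w 42.0 F [-0.1 -0.1  0.3] t 4.0
tool shift units [-0.05  0.06 -0.13] rows>= 1 per row [-0.046  0.061 -0.126]
turn units [-0.08  0.07  0.12]
```

Request:
{"op": "apply_moves", "data": {"commands": [[[-0.05, 0.05, -0.13, 0, 0, 0.1], [0, 0, 0, 0, 0, 0]]]}}

```text
clock: 4.2
eef_pos: [535.3, -5.1, 68.8]
tool_rot: [-1.562, -0.003, -0.193]
force: [-0.4, -1.1, 0.7]
width: 42.0
```

Request:
{"op": "apply_moves", "data": {"commands": [[[0, 0, 0, 0, 0, 0], [0, 0, 0, 0, 0, 0], [0, 0, 0, 0, 0, 0], [0, 0, 0, 0, 0, 0], [0, 0, 0, 0, 0, 0], [0, 0, 0, 0, 0, 0]]], "claw": 0}}

```text
clock: 4.7
eef_pos: [536.3, -4.9, 72.2]
tool_rot: [-1.561, -0.007, -0.192]
force: [-0.7, -0.3, -4.2]
width: 12.2
```

```bash
python3 -c "
from h import *
to(535.4,-6.2,66,-11.5)"
```

```text
pos [536.3  -4.9  72.2] rot deg [-89.5  -0.4 -11. ] w 12.2 F [-0.7 -0.3 -4.2] t 4.7
tool shift units [-0.02  0.16 -0.04] rows>= 1 per row [-0.018  0.155 -0.039]
turn units [-0.11  0.1   0.08]
```

Request:
{"op": "apply_moves", "data": {"commands": [[[0, 0.05, 0, 0, 0.8, 0], [0, 0.05, 0, 0, 1, 0], [0, 0, 0, 0, 1, 0], [0, 0, 0, 0, 1, 0], [0, 0, 0, 0, 1, 0], [0, 0, 0, 0, 1, 0], [0, 0, 0, 0, 1, 0], [0, 0, 0, 0, 1, 0]]]}}

```text
clock: 5.37
eef_pos: [536.7, -4.7, 72.3]
tool_rot: [-1.555, 0.002, -0.901]
force: [0.0, -1.4, -4.4]
width: 12.3
```

```bash
python3 -c "
from h import *
to(535.4,-6.2,68,-101.5); print(readout.read_state()['torque'])"
```

```text
pos [536.7  -4.7  72.3] rot deg [-89.1   0.1 -51.6] w 12.3 F [ 0.  -1.4 -4.4] t 5.4
tool shift units [ 0.01  0.11 -0.05] rows>= 1 per row [ 0.009  0.108 -0.051]
turn units [-0.16  9.97 -0.1 ]
[-0.29132818 -0.01443587  0.1090915 ]
```

Request:
{"op": "apply_moves", "data": {"commands": [[[0, 0.05, -0.02, -0.1, 1, -0.1], [0, 0.05, 0, 0, 1, 0], [0, 0, 0, 0, 1, 0], [0, 0, 0, 0, 1, 0], [0, 0, 0, 0, 1, 0], [0, 0, 0, 0, 1, 0], [0, 0, 0, 0, 1, 0], [0, 0, 0, 0, 1, 0]]]}}

```text
clock: 6.03
eef_pos: [536.9, -5.2, 72.3]
tool_rot: [-1.559, 0.002, -1.633]
force: [0.3, -0.7, -5.2]
width: 12.3
```

Request:
{"op": "apply_moves", "data": {"commands": [[[0, 0, 0, 0, 1, 0], [0, 0, 0, 0, 0.8, 0], [0, 0, 0, 0, 0.5, 0]]]}}

```text
clock: 6.28
eef_pos: [536.8, -5.3, 72.4]
tool_rot: [-1.56, 0.003, -1.84]
force: [-0.5, -2.4, -2.7]
width: 12.2
```

```bash
python3 -c "
from h import *
to(535.4,-6.2,68,-101.5); print(readout.read_state()['torque'])"
```

```text
pos [536.8  -5.3  72.4] rot deg [ -89.4    0.2 -105.4] w 12.2 F [-0.5 -2.4 -2.7] t 6.3
tool shift units [ 0.03  0.11 -0.03] rows>= 1 per row [ 0.031  0.109 -0.03 ]
turn units [-0.13 -0.78 -0.03]
[-0.37251462  0.12556645  1.31843071]
```

The moment of 1.3 N·m at yaw -105° shows that the knob is at its stop. I'll release, rise and turn back.

Request:
{"op": "apply_moves", "data": {"commands": [[[0, 0, 0, 0, 0, 0], [0, 0, 0, 0, 0, 0], [0, 0, 0, 0, 0, 0], [0, -0.5, 0, 0, 0, 0], [0, -1, 0, 0, 0, 0], [0, -1, 0, 0, 0, 0], [0, -1, 0, 0, 0, 0], [0, -1, 0, 0, 0, 0]]], "claw": 42}}

```text
clock: 6.95
eef_pos: [530.6, -3.3, 252.8]
tool_rot: [-1.576, 0.003, -1.837]
force: [0.5, 0.7, 0.8]
width: 42.1
```

Request:
{"op": "apply_moves", "data": {"commands": [[[0, -0.5, 0, 0, -1, 0], [0, 0, 0, 0, -1, 0], [0, 0, 0, 0, -1, 0], [0, 0, 0, 0, -1, 0], [0, 0, 0, 0, -1, 0], [0, 0, 0, 0, -1, 0], [0, 0, 0, 0, -1, 0], [0, 0, 0, 0, -1, 0]]]}}

```text
clock: 7.62
eef_pos: [535.2, -5.7, 287.8]
tool_rot: [-1.549, 0.0, -1.104]
force: [0.5, 0.3, 0.4]
width: 42.1
```

Request:
{"op": "apply_moves", "data": {"commands": [[[0, 0, 0, 0, -1, 0], [0, 0, 0, 0, -1, 0], [0, 0, 0, 0, -1, 0], [0, 0, 0, 0, -1, 0], [0, 0, 0, 0, -1, 0], [0, 0, 0, 0, -1, 0], [0, 0, 0, 0, -1, 0], [0, 0, 0, 0, -1, 0]]]}}

```text
clock: 8.28
eef_pos: [533.5, -6.4, 291.2]
tool_rot: [-1.547, -0.016, -0.369]
force: [-0.1, 0.2, 0.8]
width: 42.0
```

```bash
python3 -c "
from h import *
d=dict(np.load('pics/top0.npz'))
p=onz(d,200+196/3.3,120+263/3.3,84); q=onz(d,200+280/3.3,120+272/3.3,84); m=(p+q)/2; print(p,q,m)
to(m[0]-10,m[1]-30,230,-11.5)"
```

```text
[474.4146763  192.04368225  84.        ] [462.86917567 105.58950424  84.        ] [468.64192598 148.81659325  84.        ]
pos [533.5  -6.4 291.2] rot deg [-88.7  -0.9 -21.1] w 42.0 F [-0.1  0.2  0.8] t 8.3
tool shift units [-2.9   1.54  2.21] rows>= 3 per row [-0.966  0.512  0.737]
turn units [-0.25 -1.92  0.2 ]
```

Request:
{"op": "apply_moves", "data": {"commands": [[[-0.6, 0, 0.6, -0.25, -0.95, 0.2], [-0.6, 0, 0.6, 0, -0.95, 0], [-0.6, 0.3, 0.5, 0, 0, 0], [-0.6, 0.3, 0.5, 0, 0, 0], [-0.3, 0.3, 0, 0, 0, 0], [0, 0.2, 0, 0, 0, 0], [0, 0, 0, 0, 0, 0]]], "claw": 36}}

```text
clock: 8.87
eef_pos: [450.8, 106.0, 249.0]
tool_rot: [-1.565, -0.006, -0.194]
force: [-0.1, -0.5, 0.5]
width: 36.0
```

```bash
python3 -c "
from h import *
d=grab('wrist'); save(d,'w3.png'); np.savez('pics/w3.npz',**{k:d[k] for k in ['image','R','t','K']})
to(468,149,150,-11)"
```

```text
pos [451.3 105.5 249.6] rot deg [-89.7  -0.4 -11.2] w 36.3 F [-0.1 -0.8  1.1] t 8.9
tool shift units [0.18 2.5  1.13] rows>= 3 per row [0.061 0.832 0.378]
turn units [-0.06 -0.04  0.07]
```

View pics/w3.png

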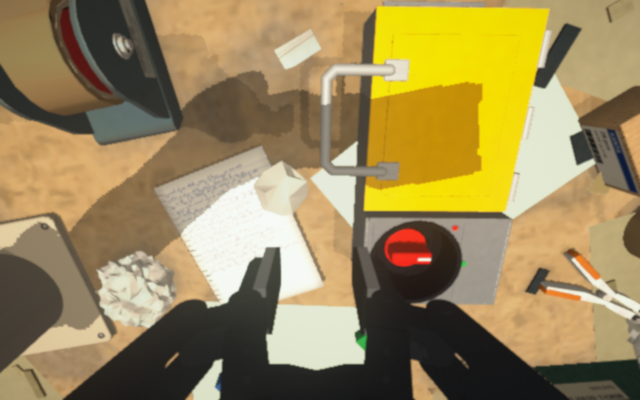

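The wrist view shows the wing now along the box's x at (410,250), so the knob is open. The handle bar runs from (326,76) to (326,166), middle (326,121).

Run:
```python
from h import *
d=dict(np.load('pics/w3.npz'))
P=lambda u,v,z:onz(d,u,v,z)[:2].round(1)
print('bar',P(326,80,84),P(326,162,84),P(326,121,84))
c=[P(*q,80) for q in [(376,8),(549,8),(509,213),(364,211)]]; print('flap corners FL BL BR FR',c)
for a,b in((0,3),(1,2)):
    w=c[a]-c[b]; print('yaw',np.degrees(np.arctan2(w[1],w[0]))-90)
m=P(326,121,84); to(m[0],m[1],150,-11)
```

```text
bar [477.7 193. ] [463.8 118.3] [471.1 157.2]
flap corners FL BL BR FR [array([530.9, 242.2]), array([678.1, 213.5]), array([644.1,  25.5]), array([493.5,  57.8])]
yaw -11.465205209112113
yaw -10.251198750817423
pos [451.3 105.5 249.6] rot deg [-89.7  -0.4 -11.2] w 36.3 F [-0.1 -0.8  1.1] t 8.9
tool shift units [0.22 2.5  1.35] rows>= 3 per row [0.073 0.833 0.45 ]
turn units [-0.06 -0.04  0.07]
```

Request:
{"op": "apply_moves", "data": {"commands": [[[0.07, 0.6, 0.45, 0, 0, 0], [0.07, 0.6, 0.45, 0, 0, 0], [0.05, 0.6, 0.4, 0, 0, 0], [0, 0.6, 0, 0, 0, 0], [0, 0, 0, 0, 0, 0]]]}}

```text
clock: 9.33
eef_pos: [482.3, 152.6, 156.0]
tool_rot: [-1.559, -0.022, -0.206]
force: [-0.7, -1.5, 0.1]
width: 36.5
```

Run:
```python
from h import *
to(471,156,64,-11)
```

```text
pos [482.3 152.6 156. ] rot deg [-89.3  -1.3 -11.8] w 36.5 F [-0.7 -1.5  0.1] t 9.3
tool shift units [-0.35  2.29 -0.  ] rows>= 3 per row [-0.115  0.764 -0.001]
turn units [-0.14 -0.15  0.26]
```

Request:
{"op": "apply_moves", "data": {"commands": [[[-0.3, 0.1, 0, -0.14, -0.1, 0.26], [0, 0, 0, 0, 0, 0]]]}}

```text
clock: 9.5
eef_pos: [472.3, 153.2, 152.4]
tool_rot: [-1.572, 0.001, -0.2]
force: [-0.6, 0.3, -0.1]
width: 35.9
```

Run:
```python
from h import *
to(471,156,64,-11)
```

```text
pos [472.3 153.2 152.4] rot deg [-90.1   0.  -11.5] w 35.9 F [-0.6  0.3 -0.1] t 9.5
tool shift units [-0.04  2.21  0.07] rows>= 3 per row [-0.014  0.737  0.022]
turn units [ 0.02 -0.09 -0.01]
```

Request:
{"op": "apply_moves", "data": {"commands": [[[-0.04, 0.7, 0, 0, 0, 0], [0, 0.6, 0, 0, 0, 0], [0, 0.6, 0, 0, 0, 0], [0, 0.3, 0, 0, 0, 0], [0, 0, 0, 0, 0, 0]]]}}

```text
clock: 9.92
eef_pos: [479.4, 152.5, 70.1]
tool_rot: [-1.565, -0.014, -0.203]
force: [0.3, -0.4, -0.1]
width: 35.7
```

Run:
```python
from h import *
to(471,156,64,-11)
d=grab('wrist'); save(d,'w4.png')
```

```text
pos [479.4 152.5  70.1] rot deg [-89.7  -0.8 -11.6] w 35.7 F [ 0.3 -0.4 -0.1] t 9.9
tool shift units [-0.23  0.15  0.04] rows>= 1 per row [-0.226  0.15   0.043]
turn units [-0.07 -0.13  0.17]
```

View pics/w4.png

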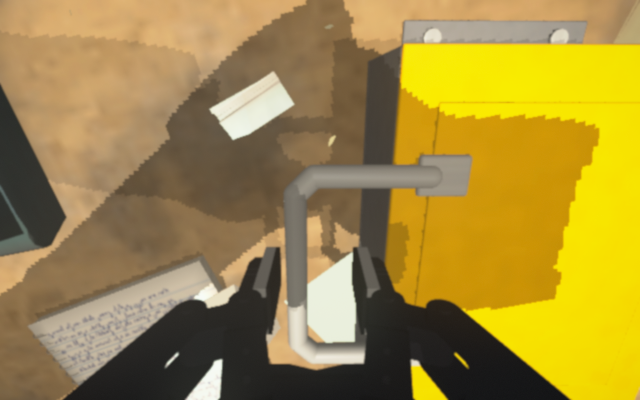

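The bar at x≈297 lies between the fingertips (tips at 270 and 365), nearer to the front finger. I'll shift forward and close.

Request:
{"op": "apply_moves", "data": {"commands": [[[-0.22, 0.15, 0.1, -0.07, -0.1, 0.17], [0, 0, 0, 0, 0, 0]]]}}

```text
clock: 10.13
eef_pos: [473.6, 158.4, 67.3]
tool_rot: [-1.569, -0.003, -0.195]
force: [-0.3, 0.6, -0.2]
width: 36.1
```

Request:
{"op": "apply_moves", "data": {"commands": [[[0, 0.03, 0, 0, 0, 0], [0, 0.03, 0, 0, 0, 0], [0, 0, 0, 0, 0, 0], [0, 0, 0, 0, 0, 0], [0, 0, 0, 0, 0, 0], [0, 0, 0, 0, 0, 0]]], "claw": 0}}

```text
clock: 10.63
eef_pos: [471.4, 159.8, 67.4]
tool_rot: [-1.567, -0.0, -0.194]
force: [0.6, -0.2, -3.4]
width: 7.4
```

Run:
```python
from h import *
to(471,156,65,-11)
```

```text
pos [471.4 159.8  67.4] rot deg [-89.8  -0.  -11.1] w 7.4 F [ 0.6 -0.2 -3.4] t 10.6
tool shift units [ 0.01  0.06 -0.1 ] rows>= 1 per row [ 0.009  0.06  -0.096]
turn units [-0.04 -0.02  0.  ]
```

Request:
{"op": "apply_moves", "data": {"commands": [[[0.03, -0.3, 0, 0, 0, 0], [0.08, -0.5, 0, 0, 0, 0], [0.13, -0.5, 0, 0, 0, 0], [0.18, -0.48, 0, 0, 0, 0]]]}}

```text
clock: 10.97
eef_pos: [485.4, 156.8, 136.6]
tool_rot: [-1.571, 0.007, -0.194]
force: [2.6, 2.3, -7.2]
width: 8.0
```

```bash
cat >> h.py <<'E'
def flap():
    s=readout.read_state(); g=np.array(s['eef_pos'])+Ro.from_euler('xyz',s['tool_rot']).apply([0,-17,0]); h=np.array([662,118,78.])
    b=np.radians(-11); v=h-g; fx=v[0]*np.cos(b)+v[1]*np.sin(b); print('r',np.hypot(fx,g[2]-78).round(1),'flap deg',np.degrees(np.arctan2(g[2]-78,fx)).round(1)-1.8)
E
python3 - <<'E'
from h import *
to(471,156,65,-11); flap()
E
```

```text
pos [485.4 156.8 136.6] rot deg [-90.    0.4 -11.1] w 8.0 F [ 2.6  2.3 -7.2] t 11.0
tool shift units [-0.34  1.79 -0.09] rows>= 2 per row [-0.168  0.896 -0.044]
turn units [ 0.   -0.02 -0.08]
r 195.8 flap deg 20.9
```

Request:
{"op": "apply_moves", "data": {"commands": [[[0.22, -0.46, 0, 0, 0, 0], [0.27, -0.43, 0, 0, 0, 0], [0.31, -0.4, 0, 0, 0, 0], [0.35, -0.37, 0, 0, 0, 0], [0.39, -0.33, 0, 0, 0, 0], [0.42, -0.29, 0, 0, 0, 0], [0.45, -0.24, 0, 0, 0, 0], [0.47, -0.19, 0, 0, 0, 0]]]}}

```text
clock: 11.63
eef_pos: [590.2, 135.1, 246.7]
tool_rot: [-1.576, 0.033, -0.193]
force: [-5.8, 0.4, 3.5]
width: 7.3
```

Run:
```python
from h import *
to(471,156,65,-11); flap()
```

```text
pos [590.2 135.1 246.7] rot deg [-90.3   1.9 -11.1] w 7.3 F [-5.8  0.4  3.5] t 11.6
tool shift units [-2.87  4.64 -0.04] rows>= 5 per row [-0.574  0.928 -0.007]
turn units [ 0.06 -0.01 -0.38]
r 199.6 flap deg 66.7
```

Request:
{"op": "apply_moves", "data": {"commands": [[[0.48, -0.15, 0, 0, 0, -0.2], [0.5, -0.1, 0, 0, 0, -0.2], [0.51, -0.04, 0, 0, 0, 0], [0.51, 0.01, 0, 0, 0, 0], [0.51, 0.06, 0, 0, 0, 0], [0.5, 0.1, 0, 0, 0, 0]]]}}

```text
clock: 12.13
eef_pos: [703.3, 111.6, 259.1]
tool_rot: [-1.572, 0.016, -0.193]
force: [-4.0, -0.0, 1.7]
width: 7.5
```

Run:
```python
from h import *
to(471,156,65,-11); flap()
```

```text
pos [703.3 111.6 259.1] rot deg [-90.1   0.9 -11.1] w 7.5 F [-4.  -0.   1.7] t 12.1
tool shift units [-5.83  4.95 -0.02] rows>= 6 per row [-0.972  0.825 -0.003]
turn units [ 0.02 -0.01 -0.19]
r 202.5 flap deg 100.2
```

Request:
{"op": "apply_moves", "data": {"commands": [[[0, 0, 0, 0, 0, 0], [0, 0, 0, 0, 0, 0], [0, 0, 0, 0, 0, 0], [0, -0.6, 0, 0, 0, 0], [0, -1, 0, 0, 0, 0], [0, -0.9, 0, 0, 0, 0]]], "claw": 40}}

```text
clock: 12.63
eef_pos: [700.8, 110.9, 351.5]
tool_rot: [-1.579, 0.033, -0.195]
force: [1.1, -0.2, 0.7]
width: 40.2
```

Request:
{"op": "apply_moves", "data": {"commands": [[[-0.9, 0, -0.3, 0, 0.7, 0], [-0.9, 0, -0.3, 0, 0.7, 0], [-0.9, 0, -0.3, 0, 0.7, 0], [-0.9, 0, -0.3, 0, 0.7, 0], [-0.8, 0, -0.5, 0, 0.7, 0], [-0.5, 0.3, -0.8, 0, 0.5, 0], [-0.3, 0.3, -0.9, 0, 0, 0], [0, 0, 0, 0, 0, 0]]], "claw": 60}}

```text
clock: 13.3
eef_pos: [439.4, 60.1, 338.7]
tool_rot: [-1.571, 0.015, -0.545]
force: [-1.1, -0.6, -0.2]
width: 60.0
```

Run:
```python
from h import *
to(406,-270,200,-30)
```

```text
pos [439.4  60.1 338.7] rot deg [-90.    0.9 -31.2] w 60.0 F [-1.1 -0.6 -0.2] t 13.3
tool shift units [ 3.62  3.41 -7.49] rows>= 8 per row [ 0.452  0.426 -0.936]
turn units [-0.   -0.25 -0.17]
```

Request:
{"op": "apply_moves", "data": {"commands": [[[0.35, 0.1, -0.75, 0, 0, -0.17], [0.35, 0.1, -0.75, 0, 0, 0], [0.35, 0.1, -0.75, 0, 0, 0], [0.35, 0.2, -0.75, 0, 0, 0], [0.35, 0.3, -0.75, 0, 0, 0], [0.35, 0.4, -0.75, 0, 0, 0], [0.35, 0.4, -0.75, 0, 0, 0], [0.35, 0.4, -0.7, 0, 0, 0]]]}}

```text
clock: 13.97
eef_pos: [408.3, -198.8, 256.4]
tool_rot: [-1.553, -0.001, -0.519]
force: [0.5, 1.2, -0.6]
width: 60.0
```

Request:
{"op": "apply_moves", "data": {"commands": [[[0.35, 0.4, -0.6, 0, 0, 0], [0.3, 0.4, -0.5, 0, 0, 0], [0, 0.3, -0.4, 0, 0, 0], [0, 0, 0, 0, 0, 0]]]}}

```text
clock: 14.3
eef_pos: [396.9, -270.7, 208.1]
tool_rot: [-1.555, -0.001, -0.526]
force: [-0.6, -0.4, 0.7]
width: 60.0
```

Run:
```python
from h import *
to(406,-284,120,-30)
d=grab('wrist'); save(d,'w5.png'); np.savez('pics/w5.npz',**{k:d[k] for k in ['image','R','t','K']})
```

```text
pos [ 396.9 -270.7  208.1] rot deg [-89.1  -0.1 -30.1] w 60.0 F [-0.6 -0.4  0.7] t 14.3
tool shift units [ 0.36  2.2  -0.21] rows>= 3 per row [ 0.12   0.733 -0.069]
turn units [-0.18 -0.03  0.02]
```

View pics/w5.png

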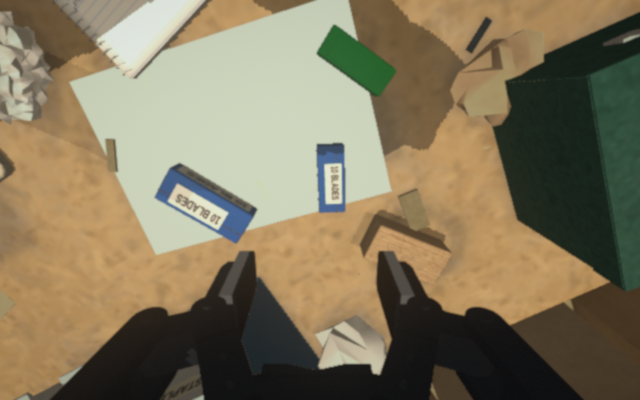

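The wrist view shows "10 BLADES", the small one, at (331,180), aligned with the jaws. The bigger one is at (207,205) and the green one at (357,60). The pine block is close by at (405,245).

Run:
```python
from h import *
d=dict(np.load('pics/w5.npz')); hsv=cv2.cvtColor(d['image'],cv2.COLOR_RGB2HSV)
c=[onz(d,*p,20)[:2] for p in [(317.5,151),(344,151),(345,212),(319.5,212)]]; m=np.mean(c,0); print(np.round(c,1),m)
e=[c[0]-c[3],c[1]-c[2],c[1]-c[0],c[2]-c[3]]; print([(np.linalg.norm(v).round(1),np.degrees(np.arctan2(v[1],v[0])).round(1)) for v in e])
b=np.radians(-30.1); X=np.array([np.cos(b),np.sin(b)]); Y=np.array([-X[1],X[0]])
for p in [(374,211),(361,245),(450,243),(436,280)]: w=onz(d,*p,36)[:2]-m; print('pine rel (jaw x, along)',(w@X).round(1),(w@Y).round(1))
to(m[0],m[1],60,-29)
```

```text
[[ 409.6 -251.7]
 [ 433.6 -265.7]
 [ 401.8 -326.5]
 [ 377.2 -312.2]] [ 405.56212988 -289.03345422]
[(np.float64(68.6), np.float64(61.8)), (np.float64(68.6), np.float64(62.4)), (np.float64(27.8), np.float64(-30.1)), (np.float64(28.5), np.float64(-30.2))]
pine rel (jaw x, along) 44.8 -27.0
pine rel (jaw x, along) 32.7 -67.1
pine rel (jaw x, along) 130.5 -64.8
pine rel (jaw x, along) 120.7 -111.7
pos [ 398.2 -269.6  208.9] rot deg [-89.   -0.1 -30.1] w 59.9 F [ 0.1 -0.4 -0.1] t 14.3
tool shift units [ 0.39  3.72 -0.39] rows>= 4 per row [ 0.099  0.929 -0.098]
turn units [-0.19 -0.21  0.03]
```

Request:
{"op": "apply_moves", "data": {"commands": [[[0.1, 0.7, -0.12, -0.19, -0.2, 0], [0.1, 0.7, -0.12, 0, 0, 0], [0.1, 0.7, -0.1, 0, 0, 0], [0.1, 0.7, -0.05, 0, 0, 0], [0, 0.4, 0, 0, 0, 0], [0, 0, 0, 0, 0, 0]]], "claw": 48}}

```text
clock: 14.85
eef_pos: [413.9, -284.9, 82.3]
tool_rot: [-1.564, -0.015, -0.496]
force: [-0.7, 0.0, -0.3]
width: 48.3
```

Run:
```python
from h import *
to(405.5,-288,5,-29)
```

```text
pos [ 413.9 -284.9   82.3] rot deg [-89.6  -0.8 -28.4] w 48.3 F [-0.7  0.  -0.3] t 14.8
tool shift units [-0.18  1.93 -0.18] rows>= 2 per row [-0.088  0.964 -0.091]
turn units [-0.08  0.12  0.17]
```

Request:
{"op": "apply_moves", "data": {"commands": [[[-0.15, 0.5, -0.17, -0.08, 0.1, 0.17], [0, 0.5, 0, 0, 0, 0], [0, 0.3, 0, 0, 0, 0], [0, 0, 0, 0, 0, 0]]]}}

```text
clock: 15.18
eef_pos: [411.6, -284.2, 33.7]
tool_rot: [-1.568, -0.007, -0.497]
force: [0.7, -0.2, -0.3]
width: 48.2
```

Run:
```python
from h import *
to(405.5,-288,5,-29)
```

```text
pos [ 411.6 -284.2   33.7] rot deg [-89.8  -0.4 -28.4] w 48.2 F [ 0.7 -0.2 -0.3] t 15.2
tool shift units [-0.09  0.72 -0.16] rows>= 1 per row [-0.093  0.718 -0.158]
turn units [-0.03  0.11  0.08]
```

Request:
{"op": "apply_moves", "data": {"commands": [[[-0.15, 0.35, -0.15, 0, 0.1, 0.08], [-0.05, 0.3, -0.05, 0, 0, 0], [0, 0, 0, 0, 0, 0]]]}}

```text
clock: 15.43
eef_pos: [405.6, -286.0, 12.1]
tool_rot: [-1.566, -0.007, -0.5]
force: [0.1, -0.4, 0.4]
width: 48.5
```

Run:
```python
from h import *
to(405.5,-288,5,-29)
d=grab('wrist'); save(d,'w6.png')
```

```text
pos [ 405.6 -286.    12.1] rot deg [-89.7  -0.4 -28.6] w 48.5 F [ 0.1 -0.4  0.4] t 15.4
tool shift units [ 0.02  0.18 -0.05] rows>= 1 per row [ 0.02   0.177 -0.046]
turn units [-0.05  0.07  0.08]
```

View pics/w6.png

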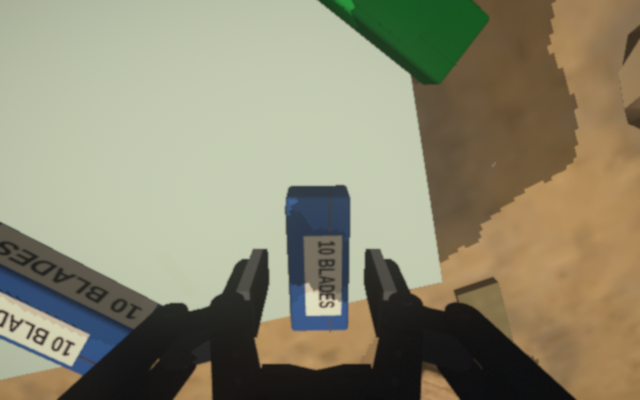

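The small blue box at (318,255) is centred between the fingertips (265 and 368). I'll go down 6 mm and close.

Request:
{"op": "apply_moves", "data": {"commands": [[[0, 0.16, -0.03, 0, 0.05, 0.05], [0, 0, 0, 0, 0, 0]]]}}

```text
clock: 15.65
eef_pos: [408.0, -287.4, 9.1]
tool_rot: [-1.566, -0.008, -0.503]
force: [-0.4, 0.1, 0.5]
width: 48.1
```

Request:
{"op": "apply_moves", "data": {"commands": [[[0, 0, 0, 0, 0, 0], [0, 0, 0, 0, 0, 0], [0, 0, 0, 0, 0, 0], [0, 0, 0, 0, 0, 0], [0, 0, 0, 0, 0, 0]]], "claw": 0}}

```text
clock: 16.07
eef_pos: [410.2, -287.6, 11.8]
tool_rot: [-1.566, -0.012, -0.501]
force: [-0.3, 0.1, 0.5]
width: 28.3
```

Run:
```python
from h import *
to(405.5,-288,5,-29)
```

```text
pos [ 410.2 -287.6   11.8] rot deg [-89.7  -0.7 -28.7] w 28.3 F [-0.3  0.1  0.5] t 16.1
tool shift units [-0.1   0.17 -0.06] rows>= 1 per row [-0.1    0.168 -0.065]
turn units [-0.05  0.06  0.14]
```

The pads overlap only the top 8 mm of the box, so I'll regrip lower.

Request:
{"op": "apply_moves", "data": {"commands": [[[0, 0.05, 0, 0, 0, 0.1], [0, 0.05, 0, 0, 0, 0], [-0.05, 0.12, -0.05, 0, 0, 0], [0, 0.1, 0, 0, 0, 0], [0, 0.05, 0, 0, 0, 0]]], "claw": 44}}

```text
clock: 16.48
eef_pos: [408.2, -288.8, -2.2]
tool_rot: [-1.565, -0.005, -0.501]
force: [-3.9, 5.2, 54.9]
width: 43.8
```

Run:
```python
from h import *
to(407,-288,3,-29)
```

```text
pos [ 408.2 -288.8   -2.2] rot deg [-89.7  -0.3 -28.7] w 43.8 F [-3.9  5.2 54.9] t 16.5
tool shift units [-0.04 -0.13  0.01] rows>= 1 per row [-0.035 -0.131  0.005]
turn units [-0.07  0.06  0.05]
```

Request:
{"op": "apply_moves", "data": {"commands": [[[0, -0.15, 0, 0, 0, 0], [0, 0, 0, 0, 0, 0]]]}}

```text
clock: 16.65
eef_pos: [408.0, -289.1, 4.1]
tool_rot: [-1.564, -0.005, -0.502]
force: [0.4, -0.0, -0.3]
width: 43.6
```

Run:
```python
from h import *
to(407,-288,3,-29)
```

```text
pos [ 408.  -289.1    4.1] rot deg [-89.6  -0.3 -28.7] w 43.6 F [ 0.4 -0.  -0.3] t 16.6
tool shift units [-0.04  0.03  0.01] rows>= 1 per row [-0.036  0.026  0.013]
turn units [-0.08  0.05  0.06]
```

Free again at 4 mm (force about 0). Closing.

Request:
{"op": "apply_moves", "data": {"commands": [[[0, 0, 0, 0, 0, 0], [0, 0, 0, 0, 0, 0], [0, 0, 0, 0, 0, 0], [0, 0, 0, 0, 0, 0]]], "claw": 0}}

```text
clock: 16.98
eef_pos: [407.9, -289.3, 4.1]
tool_rot: [-1.563, -0.006, -0.503]
force: [-1.2, 0.3, 5.3]
width: 28.3
```

Run:
```python
from h import *
to(407,-288,3,-29)
```

```text
pos [ 407.9 -289.3    4.1] rot deg [-89.6  -0.3 -28.8] w 28.3 F [-1.2  0.3  5.3] t 17.0
tool shift units [-0.04  0.03  0.02] rows>= 1 per row [-0.035  0.028  0.017]
turn units [-0.09  0.04  0.07]
```

Now I lift, turn towards yaw -11 and look at the open compartment from the top.

Request:
{"op": "apply_moves", "data": {"commands": [[[0, -0.4, 0, 0, 0, 0], [0, -0.8, 0, 0, 0, 0], [0, -1, 0, 0, 0, 0], [0, -1, 0, 0, 0, 0], [0, -1, 0, 0, 0, 0], [0, -1, 0, 0, -0.8, 0], [0, -0.5, 0, 0, -0.9, 0], [0, 0, 0, 0, -0.9, 0]]]}}

```text
clock: 17.65
eef_pos: [402.9, -289.4, 235.1]
tool_rot: [-1.562, 0.008, -0.271]
force: [0.7, -0.3, -0.6]
width: 28.4
```

Run:
```python
from h import *
to(530,150,230,-11)
d=grab('top'); np.savez('pics/t2.npz',**{k:d[k] for k in ['image','R','t','K']})
im=d['image'][130:230,190:350]; im=cv2.resize(im,None,fx=5,fy=5,interpolation=cv2.INTER_CUBIC); cv2.imwrite('pics/t2.png',cv2.cvtColor(im,cv2.COLOR_RGB2BGR))
```

```text
pos [ 402.9 -289.4  235.1] rot deg [-89.5   0.5 -15.5] w 28.4 F [ 0.7 -0.3 -0.6] t 17.6
tool shift units [ 0.13  0.23 11.43] rows>= 12 per row [0.011 0.019 0.953]
turn units [-0.11 -0.9  -0.09]
```

View pics/t2.png

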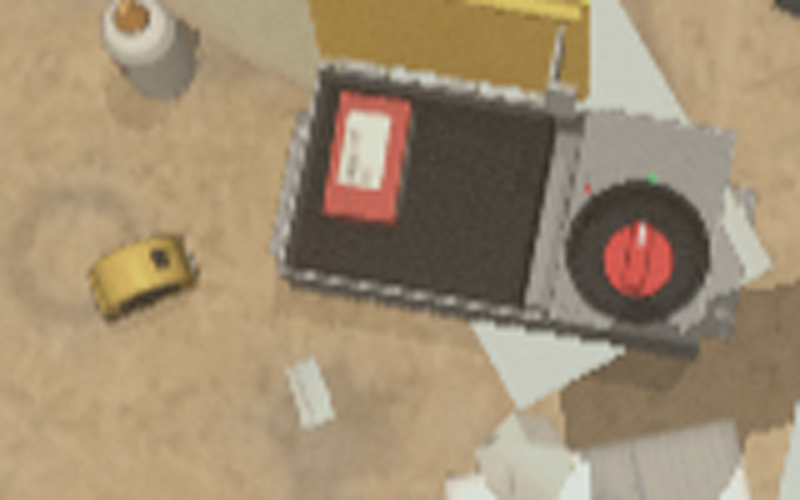

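The crop shows the flap open, the staple box at (368,157), and free tray floor from about x=405 to 540. I'll convert to coordinates.

Run:
```python
from h import *
d=dict(np.load('pics/t2.npz'))
b=np.radians(-11); X=np.array([np.cos(b),np.sin(b)]); Y=np.array([-X[1],X[0]]); o=549.3*X+193*Y; print('origin',o)
for n,p,z in [('staple corners',(410,103),74),('',(393,222),74),('',(342,93),74),('tray FL',(288,265),78),('tray FR',(525,305),78),('tray BR',(555,120),78),('tray BL',(320,85),78)]:
    w=onz(d,190+p[0]/5,130+p[1]/5,z)[:2]; v=w-o; print(n,w.round(1),'box',(v@X).round(1),(v@Y).round(1))
for x,y in [(-12,38),(-12,35)]:
    t=o+x*X+y*Y; print(t.round(1))
to(*t,150,-11)
```

```text
origin [576.03394798  84.64266525]
staple corners [646.4 148. ] box 57.0 75.6
 [562.8 160.8] box -27.5 72.2
 [654.7 195.2] box 56.2 123.5
tray FL [534.  232.8] box -69.6 137.4
tray FR [502.1  70.6] box -69.9 -27.9
tray BR [630.9  47.4] box 61.0 -26.1
tray BL [659.8 209.9] box 58.4 138.9
[571.5 124.2]
[570.9 121.3]
pos [ 402.6 -289.   234. ] rot deg [-89.4   0.5 -15.3] w 28.8 F [-0.3  0.2 -0.1] t 17.7
tool shift units [ 1.37  2.19 10.98] rows>= 11 per row [0.125 0.2   0.999]
turn units [-0.12 -0.86 -0.1 ]
```

I'll lay it with its long side along the box's x (jaws along y), since this leaves the widest margins. First I turn, then carry.

Request:
{"op": "apply_moves", "data": {"commands": [[[0, 0, 0, 0, 1, 0], [0, 0, 0, 0, 1, 0], [0, 0, 0, 0, 1, 0], [0, 0, 0, 0, 1, 0], [0, 0, 0, 0, 1, 0], [0, 0, 0, 0, 1, 0], [0, 0, 0, 0, 1, 0], [0, 0, 0, 0, 1, 0]]]}}

```text
clock: 18.37
eef_pos: [399.2, -284.7, 225.8]
tool_rot: [-1.573, 0.027, -1.01]
force: [-0.1, 0.1, -0.2]
width: 28.6
```

Request:
{"op": "apply_moves", "data": {"commands": [[[0, 0, 0, 0, 1, 0], [0, 0, 0, 0, 1, 0], [0, 0, 0, 0, 1, 0], [0, 0, 0, 0, 1, 0], [0, 0, 0, 0, 1, 0], [0, 0, 0, 0, 1, 0], [0, 0, 0, 0, 1, 0], [0, 0, 0, 0, 0.5, 0]]]}}

```text
clock: 19.03
eef_pos: [394.7, -279.8, 214.5]
tool_rot: [-1.609, 0.024, -1.717]
force: [-0.4, 0.2, -0.2]
width: 28.5
```

Run:
```python
from h import *
to(568.8,110.5,230,-101)
```

```text
pos [ 394.7 -279.8  214.5] rot deg [-92.2   1.4 -98.4] w 28.5 F [-0.4  0.2 -0.2] t 19.0
tool shift units [-10.29  -0.25   2.88] rows>= 11 per row [-0.936 -0.022  0.262]
turn units [ 0.44  0.53 -0.27]
```

Request:
{"op": "apply_moves", "data": {"commands": [[[-0.8, -0.1, 0.2, 0.44, 0.5, -0.27], [-0.95, -0.1, 0.25, 0, 0, 0], [-0.95, -0.1, 0.25, 0, 0, 0], [-0.95, -0.1, 0.25, 0, 0, 0], [-0.95, -0.1, 0.25, 0, 0, 0], [-0.95, 0, 0.25, 0, 0, 0], [-0.95, 0, 0.25, 0, 0, 0], [-0.95, 0, 0.25, 0, 0, 0]]]}}

```text
clock: 19.7
eef_pos: [527.9, -4.0, 223.6]
tool_rot: [-1.584, -0.013, -1.809]
force: [2.0, -1.1, -0.4]
width: 28.3
```

Run:
```python
from h import *
to(568.8,110.5,200,-101)
```

```text
pos [527.9  -4.  223.6] rot deg [ -90.7   -0.7 -103.6] w 28.3 F [ 2.  -1.1 -0.4] t 19.7
tool shift units [-3.03  0.55  0.33] rows>= 4 per row [-0.757  0.137  0.082]
turn units [ 0.15 -0.53  0.14]
```

Request:
{"op": "apply_moves", "data": {"commands": [[[-0.75, 0.1, 0.1, 0.15, -0.53, 0.14], [-0.75, 0.1, 0.1, 0, 0, 0], [-0.75, 0.1, 0.1, 0, 0, 0], [-0.6, 0.1, 0.1, 0, 0, 0], [0, 0, 0, 0, 0, 0]]]}}

```text
clock: 20.12
eef_pos: [567.5, 122.2, 196.0]
tool_rot: [-1.581, -0.001, -1.753]
force: [0.0, -0.0, -1.5]
width: 28.4
```

Run:
```python
from h import *
to(568.8,110.5,120,-101)
d=grab('wrist'); save(d,'w7.png'); np.savez('pics/w7.npz',**{k:d[k] for k in ['image','R','t','K']})
```

```text
pos [567.5 122.2 196. ] rot deg [-9.060e+01 -1.000e-01 -1.004e+02] w 28.4 F [ 0.  -0.  -1.5] t 20.1
tool shift units [0.28 1.9  0.1 ] rows>= 2 per row [0.14  0.95  0.051]
turn units [0.11 0.12 0.01]
```

View pics/w7.png

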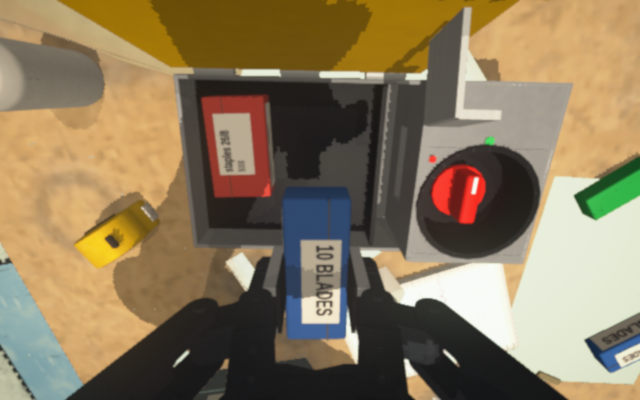

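The wrist view shows the tray between (195,80) and (385,240), the staple box at (237,147) with its right side at u≈271, the hook at (465,70), and the blade box square between the pads. I'll compute the free gap.

Run:
```python
from h import *
d=dict(np.load('pics/w7.npz'))
b=np.radians(-11); X=np.array([np.cos(b),np.sin(b)]); Y=np.array([-X[1],X[0]]); o=549.3*X+193*Y
f=lambda u,v,z:((onz(d,u,v,z)[:2]-o)@np.array([X,Y]).T).round(1)
print('staple R top back/front',f(266,97,74),f(271,187,74),'foot',f(271,195,44))
print('tray R rim',f(388,85,78),f(405,245,78),'R floor',f(375,90,44),f(378,225,44),'front rim',f(200,235,78),f(300,235,78),'back rim',f(190,80,78))
z=196-4+20-0; print('blade corners top',f(283,190,z),f(348,188,z),f(345,338,z),f(287,338,z))
for x,y in[(-18,20),(-18,24)]: print((o+x*X+y*Y).round(1))
```

```text
staple R top back/front [58.7 75.5] [-16.2  74.4] foot [-34.2  79. ]
tray R rim [ 68.7 -19.5] [-69.6 -47.1] R floor [ 64.3 -15.7] [-65.4 -28.2] front rim [-61.3 139.8] [-60.4  49.2] back rim [ 70.7 132.7]
blade corners top [27.7 49.5] [28.8 22.5] [-50.   20.5] [-50.2  49.4]
[562.2 107.7]
[562.9 111.6]
```

Request:
{"op": "apply_moves", "data": {"commands": [[[0.2, 0.6, -0.1, 0.1, 0.1, 0], [0, 0.7, 0, 0, 0, 0], [0, 0.5, 0, 0, 0, 0], [0, 0, 0, 0, 0, 0]]]}}

```text
clock: 20.5
eef_pos: [559.1, 108.1, 119.3]
tool_rot: [-1.573, -0.009, -1.771]
force: [-0.8, -0.6, -1.5]
width: 28.7
```

Run:
```python
from h import *
to(561.5,115,49,-101)
```

```text
pos [559.1 108.1 119.3] rot deg [ -90.1   -0.5 -101.4] w 28.7 F [-0.8 -0.6 -1.5] t 20.5
tool shift units [-0.2   1.76  0.03] rows>= 2 per row [-0.099  0.878  0.015]
turn units [ 0.03 -0.09  0.1 ]
```

Request:
{"op": "apply_moves", "data": {"commands": [[[-0.25, 0.5, 0.05, 0, -0.1, 0.1], [-0.05, 0.5, 0, 0, 0, 0], [0, 0.3, 0, 0, 0, 0], [0, 0, 0, 0, 0, 0]]]}}

```text
clock: 20.83
eef_pos: [562.7, 113.5, 66.2]
tool_rot: [-1.574, -0.005, -1.773]
force: [-0.3, -0.0, -1.1]
width: 28.8
```

Run:
```python
from h import *
to(561.5,115,49,-101)
```

```text
pos [562.7 113.5  66.2] rot deg [ -90.2   -0.3 -101.6] w 28.8 F [-0.3 -0.  -1.1] t 20.8
tool shift units [-0.03  0.43 -0.03] rows>= 1 per row [-0.033  0.431 -0.035]
turn units [ 0.03 -0.11  0.05]
```

Request:
{"op": "apply_moves", "data": {"commands": [[[-0.04, 0.25, -0.03, 0, -0.1, 0.05], [0, 0.15, 0, 0, 0, 0], [0, 0, 0, 0, 0, 0]]]}}

```text
clock: 21.08
eef_pos: [562.7, 111.9, 52.1]
tool_rot: [-1.572, -0.002, -1.769]
force: [0.1, -0.0, -0.1]
width: 28.9
```

Run:
```python
from h import *
to(561.5,115,49,-101)
```

```text
pos [562.7 111.9  52.1] rot deg [-9.000e+01 -1.000e-01 -1.013e+02] w 28.9 F [ 0.1 -0.  -0.1] t 21.1
tool shift units [-0.07  0.08 -0.04] rows>= 1 per row [-0.069  0.078 -0.044]
turn units [ 0.01 -0.07  0.02]
```

Request:
{"op": "apply_moves", "data": {"commands": [[[-0.06, 0.08, -0.03, 0, 0, 0], [0, 0.03, 0, 0, 0, 0]]]}}

```text
clock: 21.25
eef_pos: [563.0, 113.6, 49.4]
tool_rot: [-1.569, -0.002, -1.771]
force: [0.0, 0.2, -0.7]
width: 28.9
```

Run:
```python
from h import *
to(561.5,115,49,-101)
```

```text
pos [563.  113.6  49.4] rot deg [-8.990e+01 -1.000e-01 -1.015e+02] w 28.9 F [ 0.   0.2 -0.7] t 21.2
tool shift units [-0.03  0.01 -0.04] rows>= 1 per row [-0.028  0.009 -0.044]
turn units [-0.02 -0.09  0.02]
```

Within 1–2 mm of the floor. I'll release, rise and turn back towards yaw -11.

Request:
{"op": "apply_moves", "data": {"commands": [[[0, 0, 0, 0, 0, 0], [0, 0, 0, 0, 0, 0], [0, 0, 0, 0, 0, 0], [0, -0.3, 0, 0, 0, 0], [0, -0.6, 0, 0, 0, 0], [0, -1, 0, 0, 0, 0], [0, -1, 0, 0, 0, 0], [0, -1, 0, 0, 0, 0]]], "claw": 40}}

```text
clock: 21.92
eef_pos: [558.4, 113.4, 208.0]
tool_rot: [-1.581, -0.009, -1.774]
force: [0.7, 1.5, 0.9]
width: 40.0
```

Run:
```python
from h import *
to(561.5,115,49,-101)
d=grab('wrist'); save(d,'w8.png'); hsv=cv2.cvtColor(d['image'],cv2.COLOR_RGB2HSV)
m=cv2.inRange(hsv,(100,100,30),(130,255,255)); m[:, :200]=0; m[:,400:]=0
q=max(cv2.findContours(m,cv2.RETR_EXTERNAL,cv2.CHAIN_APPROX_NONE)[0],key=cv2.contourArea); r=cv2.minAreaRect(q); print(r)
b=np.radians(-11); X=np.array([np.cos(b),np.sin(b)]); Y=np.array([-X[1],X[0]]); o=549.3*X+193*Y
f=lambda u,v,z:((onz(d,u,v,z)[:2]-o)@np.array([X,Y]).T).round(1)
print([f(*p,64) for p in cv2.boxPoints(r)])
```

```text
pos [558.4 113.4 208. ] rot deg [ -90.6   -0.5 -101.6] w 40.0 F [0.7 1.5 0.9] t 21.9
tool shift units [-0.09  3.97  0.11] rows>= 4 per row [-0.022  0.994  0.028]
turn units [ 0.12 -0.13  0.1 ]
((313.9999694824219, 169.49996948242188), (31.999996185302734, 78.99998474121094), 0.0)
[array([-52.5,  41.4]), array([23.1, 39.2]), array([22.7, 10.7]), array([-52.9,  10.4])]
```

View pics/w8.png

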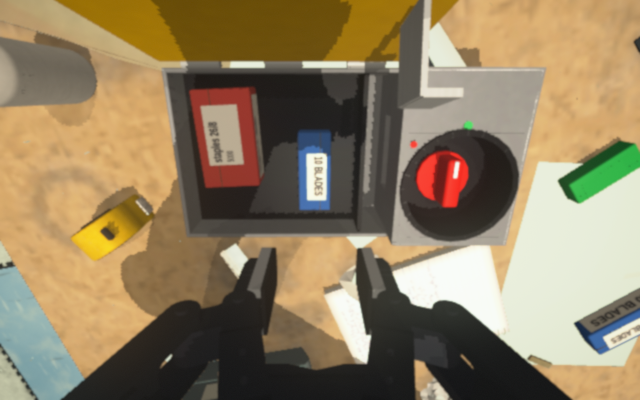

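The blade box lies flat on the tray floor at (314,170), clear of the staple box at (228,137), which has not moved. Now I fetch the handle: up, turn, and over the open bar.

Request:
{"op": "apply_moves", "data": {"commands": [[[0, -1, 0, 0, -0.5, 0], [0, -1, 0, 0, -1, 0], [0, -1, 0, 0, -1, 0], [0, -1, 0, 0, -1, 0], [0, 0, 0, 0, -1, 0], [0, 0, 0, 0, -1, 0], [0, 0, 0, 0, -1, 0], [0, 0, 0, 0, -1, 0]]], "claw": 40}}

```text
clock: 22.63
eef_pos: [562.0, 107.4, 389.0]
tool_rot: [-1.558, -0.013, -1.1]
force: [-0.5, -0.3, 0.2]
width: 40.3
```

Request:
{"op": "apply_moves", "data": {"commands": [[[0, 0, 0, 0, -1, 0], [0, 0, 0, 0, -1, 0], [0, 0, 0, 0, -1, 0], [0, 0, 0, 0, -1, 0], [0, 0, 0, 0, -1, 0], [0, 0, 0, 0, -1, 0], [0, 0, 0, 0, -1, 0], [0, 0, 0, 0, -1, 0]]]}}

```text
clock: 23.3
eef_pos: [559.2, 100.4, 398.0]
tool_rot: [-1.568, -0.026, -0.377]
force: [-0.0, -1.0, 0.1]
width: 40.3
```

Run:
```python
from h import *
to(702,112,345,-11)
d=grab('top'); im=d['image']; hsv=cv2.cvtColor(im,cv2.COLOR_RGB2HSV)
m=cv2.inRange(hsv,(20,120,60),(36,255,255)); m[:100]=0;m[190:]=0;m[:,:230]=0;m[:,340:]=0
q=max(cv2.findContours(m,cv2.RETR_EXTERNAL,cv2.CHAIN_APPROX_NONE)[0],key=cv2.contourArea); print('flap bbox in top now',cv2.boundingRect(q))
```

```text
pos [559.2 100.4 398. ] rot deg [-89.8  -1.5 -21.6] w 40.3 F [-0.  -1.   0.1] t 23.3
tool shift units [3.18 1.41 1.58] rows>= 4 per row [0.794 0.353 0.395]
turn units [-0.01 -2.12  0.3 ]
flap bbox in top now (288, 127, 20, 22)
```

Request:
{"op": "apply_moves", "data": {"commands": [[[0.7, 0, 0.1, 0, -1, 0.3], [0.7, 0, 0.2, 0, -1, 0], [0.7, 0.2, 0.3, 0, -0.2, 0], [0.6, 0.3, 0.3, 0, 0, 0], [0.4, 0.3, 0.1, 0, 0, 0], [0, 0, 0, 0, 0, 0]]]}}

```text
clock: 23.85
eef_pos: [687.9, 107.1, 369.7]
tool_rot: [-1.567, 0.002, -0.186]
force: [-2.2, 0.1, -0.8]
width: 40.1
```

Run:
```python
from h import *
to(703,112,320,-11)
```

```text
pos [687.9 107.1 369.7] rot deg [-89.8   0.1 -10.7] w 40.1 F [-2.2  0.1 -0.8] t 23.9
tool shift units [0.35 1.24 0.19] rows>= 2 per row [0.175 0.621 0.093]
turn units [-0.04  0.07 -0.02]
```

Request:
{"op": "apply_moves", "data": {"commands": [[[0.35, 0.6, 0.18, 0, 0, 0], [0, 0.6, 0, 0, 0, 0], [0, 0, 0, 0, 0, 0]]]}}

```text
clock: 24.1
eef_pos: [703.5, 109.4, 323.0]
tool_rot: [-1.57, -0.001, -0.194]
force: [-0.6, -0.2, -0.1]
width: 40.0
```

Run:
```python
from h import *
to(703,112,254,-11)
```

```text
pos [703.5 109.4 323. ] rot deg [-90.   -0.1 -11.1] w 40.0 F [-0.6 -0.2 -0.1] t 24.1
tool shift units [-0.03  1.72  0.06] rows>= 2 per row [-0.014  0.862  0.031]
turn units [-0.01 -0.02  0.02]
```

Request:
{"op": "apply_moves", "data": {"commands": [[[0, 0.5, 0.05, 0, 0, 0], [-0.03, 0.5, 0, 0, 0, 0], [-0.03, 0.4, 0, 0, 0, 0], [-0.03, 0.25, 0, 0, 0, 0], [0, 0, 0, 0, 0, 0]]]}}

```text
clock: 24.52
eef_pos: [699.4, 110.4, 263.9]
tool_rot: [-1.571, -0.008, -0.201]
force: [-0.3, 0.4, 0.1]
width: 40.2
```

Run:
```python
from h import *
to(703,112,254,-11)
```

```text
pos [699.4 110.4 263.9] rot deg [-90.   -0.5 -11.5] w 40.2 F [-0.3  0.4  0.1] t 24.5
tool shift units [0.08 0.25 0.06] rows>= 1 per row [0.077 0.248 0.057]
turn units [ 0.   -0.11  0.09]
```

Request:
{"op": "apply_moves", "data": {"commands": [[[0.08, 0.25, 0.05, 0, -0.1, 0.1], [0, 0.05, 0, 0, 0, 0]]]}}

```text
clock: 24.68
eef_pos: [703.9, 111.9, 255.0]
tool_rot: [-1.57, -0.002, -0.192]
force: [-0.5, 0.0, -0.5]
width: 39.9
```

Request:
{"op": "apply_moves", "data": {"commands": [[[0, 0.03, 0, 0, 0, 0], [0, 0, 0, 0, 0, 0], [0, 0, 0, 0, 0, 0], [0, 0, 0, 0, 0, 0], [0, 0, 0, 0, 0, 0], [0, 0, 0, 0, 0, 0]]], "claw": 0}}

```text
clock: 25.18
eef_pos: [705.6, 111.5, 255.9]
tool_rot: [-1.569, -0.006, -0.194]
force: [-0.2, -0.5, -1.4]
width: 7.7
```

Run:
```python
from h import *
to(703,112,254,-11); flap()
```

```text
pos [705.6 111.5 255.9] rot deg [-89.9  -0.3 -11.1] w 7.7 F [-0.2 -0.5 -1.4] t 25.2
tool shift units [-0.07  0.05 -0.  ] rows>= 1 per row [-0.066  0.048 -0.001]
turn units [-0.02 -0.02  0.07]
r 199.8 flap deg 100.9
```

Request:
{"op": "apply_moves", "data": {"commands": [[[-0.4, -0.07, 0, 0, 0, 0], [-0.51, -0.03, 0, 0, 0, 0], [-0.51, 0.03, 0, 0, 0, 0], [-0.5, 0.08, 0, 0, 0, 0], [-0.49, 0.13, 0, 0, 0, 0], [-0.48, 0.18, 0, 0, 0, 0]]]}}

```text
clock: 25.68
eef_pos: [612.1, 131.2, 255.2]
tool_rot: [-1.558, -0.06, -0.196]
force: [-1.4, -0.0, 18.2]
width: 7.7
```

Run:
```python
from h import *
to(471,158,66,-11); flap()
```

```text
pos [612.1 131.2 255.2] rot deg [-89.2  -3.5 -11.2] w 7.7 F [-1.4 -0.  18.2] t 25.7
tool shift units [-3.87  4.5  -0.09] rows>= 5 per row [-0.774  0.901 -0.018]
turn units [-0.15 -0.04  0.69]
r 201.1 flap deg 73.10000000000001
```

Request:
{"op": "apply_moves", "data": {"commands": [[[-0.48, 0.1, 0, 0, 0, 0.35], [-0.47, 0.2, 0, 0, 0, 0.3], [-0.44, 0.24, 0, 0, 0, 0], [-0.41, 0.28, 0, 0, 0, 0]]]}}

```text
clock: 26.02
eef_pos: [549.5, 144.0, 224.7]
tool_rot: [-1.553, -0.028, -0.198]
force: [-0.4, 0.2, 6.1]
width: 7.2
```

Run:
```python
from h import *
to(471,158,66,-11); flap()
```

```text
pos [549.5 144.  224.7] rot deg [-89.   -1.6 -11.3] w 7.2 F [-0.4  0.2  6.1] t 26.0
tool shift units [-2.1   3.91 -0.11] rows>= 4 per row [-0.525  0.977 -0.028]
turn units [-0.2  -0.06  0.32]
r 200.5 flap deg 52.900000000000006
```

Request:
{"op": "apply_moves", "data": {"commands": [[[-0.4, 0.3, 0, -0.1, 0, 0.3], [-0.37, 0.35, 0, 0, 0, 0], [-0.33, 0.39, 0, 0, 0, 0], [-0.28, 0.42, 0, 0, 0, 0], [-0.24, 0.45, 0, 0, 0, 0], [-0.19, 0.47, 0, 0, 0, 0]]]}}

```text
clock: 26.52
eef_pos: [483.3, 157.9, 133.1]
tool_rot: [-1.556, -0.018, -0.199]
force: [-1.1, -0.9, 3.9]
width: 7.2
```

Run:
```python
from h import *
to(471,158,66,-11); flap()
```

```text
pos [483.3 157.9 133.1] rot deg [-89.2  -1.  -11.4] w 7.2 F [-1.1 -0.9  3.9] t 26.5
tool shift units [-0.33  1.67 -0.08] rows>= 2 per row [-0.167  0.835 -0.041]
turn units [-0.17 -0.08  0.21]
r 197.0 flap deg 19.7
```

Request:
{"op": "apply_moves", "data": {"commands": [[[-0.14, 0.48, 0, -0.1, 0, 0.2], [-0.1, 0.48, 0, 0, 0, 0], [-0.05, 0.4, 0, 0, 0, 0], [-0.02, 0.2, 0, 0, 0, 0]]]}}

```text
clock: 26.85
eef_pos: [471.6, 160.7, 70.1]
tool_rot: [-1.563, -0.002, -0.199]
force: [-11.0, -2.7, 77.8]
width: 7.5
```

Run:
```python
from h import *
to(471,158,66,-11); flap()
```

```text
pos [471.6 160.7  70.1] rot deg [-89.5  -0.1 -11.4] w 7.5 F [-11.   -2.7  77.8] t 26.9
tool shift units [-0.    0.1  -0.07] rows>= 1 per row [-0.001  0.103 -0.069]
turn units [-0.09 -0.08  0.03]
r 195.3 flap deg 0.9000000000000001
```

The force rose sharply at the shut position. I'll ease off, then release.

Request:
{"op": "apply_moves", "data": {"commands": [[[0, 0, 0, 0, 0, 0], [0, 0, 0, 0, 0, 0]]]}}

```text
clock: 27.02
eef_pos: [471.5, 160.5, 71.7]
tool_rot: [-1.56, 0.0, -0.202]
force: [-0.2, 0.1, -5.3]
width: 7.3
```

Run:
```python
from h import *
to(471,158,66,-11); flap()
```

```text
pos [471.5 160.5  71.7] rot deg [-89.4   0.  -11.6] w 7.3 F [-0.2  0.1 -5.3] t 27.0
tool shift units [ 0.    0.14 -0.06] rows>= 1 per row [ 0.001  0.142 -0.065]
turn units [-0.12 -0.11 -0.  ]
r 195.4 flap deg 1.3
```

Request:
{"op": "apply_moves", "data": {"commands": [[[0, 0.06, 0, 0, 0, 0], [0, 0.03, 0, 0, 0, 0]]]}}

```text
clock: 27.18
eef_pos: [471.5, 160.6, 71.0]
tool_rot: [-1.556, 0.001, -0.203]
force: [-3.3, -2.4, 15.9]
width: 7.0
```

Request:
{"op": "apply_moves", "data": {"commands": [[[0, 0.02, 0, 0, 0, 0], [0, 0, 0, 0, 0, 0], [0, 0, 0, 0, 0, 0], [0, -0.5, 0, 0, 0, 0], [0, -1, 0, 0, 0, 0], [0, -0.6, 0, 0, 0, 0], [0, 0, 0, 0, 0, 0]]], "claw": 36}}

```text
clock: 27.77
eef_pos: [471.6, 158.9, 156.6]
tool_rot: [-1.558, 0.005, -0.203]
force: [0.5, -0.4, 0.4]
width: 35.6
```

Request:
{"op": "apply_moves", "data": {"commands": [[[0, 0, 0, 0, 0, 0], [0, 0, 0, 0, 0, 0], [0, 0, 0, 0, 0, 0], [0, 0, 0, 0, 0, 0], [0, 0, 0, 0, 0, 0]]], "claw": 0}}

```text
clock: 28.18
eef_pos: [470.7, 159.8, 154.9]
tool_rot: [-1.559, 0.006, -0.201]
force: [-0.0, -0.6, -1.1]
width: 0.2
```

Run:
```python
from h import *
to(471,158,92,-11)
```

```text
pos [470.7 159.8 154.9] rot deg [-89.3   0.4 -11.5] w 0.2 F [-0.  -0.6 -1.1] t 28.2
tool shift units [ 0.03  1.57 -0.06] rows>= 2 per row [ 0.013  0.785 -0.031]
turn units [-0.13 -0.1  -0.07]
```

Pressing the flap down from above with shut fingers to make sure it is fully closed.

Request:
{"op": "apply_moves", "data": {"commands": [[[0.7, 0, 0, 0, 0, 0], [0.7, 0, 0, 0, 0, 0], [0, 0.6, 0, 0, 0, 0], [0, 0.6, 0, 0, 0, 0], [0, 0, 0, 0, 0, 0]]]}}

```text
clock: 28.6
eef_pos: [525.7, 148.9, 101.8]
tool_rot: [-1.56, 0.011, -0.2]
force: [-1.2, 0.2, -0.4]
width: 0.1
```

Run:
```python
from h import *
to(525,148,82,-11)
```

```text
pos [525.7 148.9 101.8] rot deg [-89.4   0.6 -11.4] w 0.1 F [-1.2  0.2 -0.4] t 28.6
tool shift units [-0.01  0.49 -0.03] rows>= 1 per row [-0.006  0.494 -0.031]
turn units [-0.12 -0.09 -0.13]
```

Request:
{"op": "apply_moves", "data": {"commands": [[[0, 0.3, 0, 0, 0, 0], [0, 0.1, 0, 0, 0, 0], [0, 0.07, 0, 0, 0, 0]]]}}

```text
clock: 28.85
eef_pos: [524.6, 148.2, 81.8]
tool_rot: [-1.562, 0.014, -0.201]
force: [-0.0, -0.7, 0.6]
width: 0.3
```

Request:
{"op": "apply_moves", "data": {"commands": [[[0, 0.06, 0, 0, 0, 0]]]}}

```text
clock: 28.93
eef_pos: [524.6, 148.2, 81.0]
tool_rot: [-1.561, 0.015, -0.201]
force: [-6.9, -0.2, 31.7]
width: -0.3
```

Request:
{"op": "apply_moves", "data": {"commands": [[[0, 0.05, 0, 0, 0, 0]]]}}

```text
clock: 29.02
eef_pos: [524.7, 148.2, 81.2]
tool_rot: [-1.56, 0.015, -0.202]
force: [-4.4, -1.5, 17.1]
width: -0.0
```

Firm contact at z=81 mm, so the flap is shut. Back to the knob: rise, turn, and move over it.

Request:
{"op": "apply_moves", "data": {"commands": [[[0, -0.6, 0, 0, 0, 0], [0, -1, 0, 0, 0, 0], [0, -1, 0, 0, 0, 0], [0, -0.5, -0.8, 0, 1, 0], [0, 0, -0.8, 0, 1, 0], [0, 0, -0.8, 0, 1, 0], [0, 0, -0.8, 0, 1, 0], [0, 0, 0, 0, 1, 0]]], "claw": 42}}

```text
clock: 29.68
eef_pos: [484.5, 24.2, 217.6]
tool_rot: [-1.557, 0.014, -0.649]
force: [0.1, -0.1, -0.0]
width: 42.2
```

Request:
{"op": "apply_moves", "data": {"commands": [[[0, 0, 0, 0, 1, 0], [0, 0, 0, 0, 1, 0], [0, 0, 0, 0, 1, 0], [0, 0, 0, 0, 1, 0], [0, 0, 0, 0, 1, 0], [0, 0, 0, 0, 1, 0], [0, 0, 0, 0, 1, 0], [0, 0, 0, 0, 1, 0]]]}}

```text
clock: 30.35
eef_pos: [482.6, 22.2, 225.8]
tool_rot: [-1.56, 0.028, -1.391]
force: [-0.7, -0.8, -0.1]
width: 42.0
```

Request:
{"op": "apply_moves", "data": {"commands": [[[0, 0, 0, 0, 1, 0], [0, 0, 0, 0, 1, 0], [0, 0, 0, 0, 1, 0], [0, 0, 0, 0, 0.5, 0]]]}}

```text
clock: 30.68
eef_pos: [482.1, 23.5, 229.0]
tool_rot: [-1.568, 0.035, -1.714]
force: [0.4, -0.2, 0.0]
width: 42.0
```

Run:
```python
from h import *
to(536,-6,150,-101.5)
```

```text
pos [482.1  23.5 229. ] rot deg [-89.8   2.  -98.2] w 42.0 F [ 0.4 -0.2  0. ] t 30.7
tool shift units [0.61 1.96 1.43] rows>= 2 per row [0.303 0.98  0.716]
turn units [-0.02  0.66 -0.4 ]
```

Request:
{"op": "apply_moves", "data": {"commands": [[[0.2, 0.3, 0.6, 0, 0.66, -0.4], [0.2, 0.6, 0.6, 0, 0, 0], [0.2, 0.6, 0.2, 0, 0, 0], [0, 0.3, 0, 0, 0, 0], [0, 0, 0, 0, 0, 0]]]}}

```text
clock: 31.1
eef_pos: [535.6, -7.3, 158.3]
tool_rot: [-1.565, 0.006, -1.773]
force: [-0.2, 0.2, -0.7]
width: 41.8
```

Run:
```python
from h import *
to(536,-6,68,-101.5)
d=grab('wrist'); im=d['image']; save(d,'w9.png'); hsv=cv2.cvtColor(im,cv2.COLOR_RGB2HSV)
red=cv2.inRange(hsv,(0,120,60),(8,255,255))|cv2.inRange(hsv,(172,120,60),(180,255,255)); red[:100]=0
q=max(cv2.findContours(red,cv2.RETR_EXTERNAL,cv2.CHAIN_APPROX_NONE)[0],key=cv2.contourArea); e=cv2.fitEllipse(q); print('disc',e,onz(d,*e[0],61),cv2.boundingRect(q))
```

```text
pos [535.6  -7.3 158.3] rot deg [ -89.7    0.3 -101.6] w 41.8 F [-0.2  0.2 -0.7] t 31.1
tool shift units [-0.02  2.26 -0.01] rows>= 3 per row [-0.007  0.753 -0.003]
turn units [-0.07 -0.02 -0.06]
disc ((313.8206481933594, 199.51414489746094), (59.81584167480469, 67.94415283203125), 1.591800570487976) [534.85716635  -4.8070119   61.        ] (283, 167, 63, 71)
```

Knob at (535,-5), aligned with the jaws (ellipse at (314,200), as at the first grasp). I'll go down.

Request:
{"op": "apply_moves", "data": {"commands": [[[-0.03, 0.7, 0, 0, 0, 0], [-0.02, 0.7, 0, 0, 0, 0], [0, 0.5, 0, 0, 0, 0], [0, 0.2, 0, 0, 0, 0], [0, 0, 0, 0, 0, 0]]]}}

```text
clock: 31.57
eef_pos: [539.0, -2.2, 80.6]
tool_rot: [-1.555, 0.011, -1.771]
force: [0.0, 0.1, -0.4]
width: 41.9
```

Run:
```python
from h import *
to(535.5,-5.5,68,-101.5)
```

```text
pos [539.   -2.2  80.6] rot deg [ -89.1    0.6 -101.5] w 41.9 F [ 0.   0.1 -0.4] t 31.6
tool shift units [ 0.1   0.31 -0.07] rows>= 1 per row [ 0.102  0.314 -0.075]
turn units [-0.18  0.01 -0.12]
```

Request:
{"op": "apply_moves", "data": {"commands": [[[0.1, 0.25, -0.08, -0.18, 0, -0.12], [0, 0.08, 0, 0, 0, 0], [0, 0, 0, 0, 0, 0]]]}}

```text
clock: 31.82
eef_pos: [536.5, -5.0, 70.2]
tool_rot: [-1.567, 0.001, -1.77]
force: [0.2, -0.2, 0.2]
width: 41.9
```

Run:
```python
from h import *
to(535.5,-5.5,68,-101.5)
```

```text
pos [536.5  -5.   70.2] rot deg [-8.980e+01  1.000e-01 -1.014e+02] w 41.9 F [ 0.2 -0.2  0.2] t 31.8
tool shift units [ 0.02  0.06 -0.02] rows>= 1 per row [ 0.017  0.056 -0.023]
turn units [-0.04  0.02 -0.01]
```

Close, then turn anticlockwise.

Request:
{"op": "apply_moves", "data": {"commands": [[[0, 0.03, 0, 0, 0, 0], [0, 0.02, 0, 0, 0, 0], [0, 0, 0, 0, 0, 0], [0, 0, 0, 0, 0, 0], [0, 0, 0, 0, 0, 0]]], "claw": 0}}

```text
clock: 32.23
eef_pos: [537.5, -5.4, 69.8]
tool_rot: [-1.565, 0.001, -1.77]
force: [-0.5, -0.6, -2.5]
width: 12.5
```

Request:
{"op": "apply_moves", "data": {"commands": [[[0, 0, 0, 0, -0.8, 0], [0, 0, 0, 0, -1, 0], [0, 0, 0, 0, -1, 0], [0, 0, 0, 0, -1, 0], [0, 0, 0, 0, -1, 0], [0, 0, 0, 0, -1, 0], [0, 0, 0, 0, -1, 0], [0, 0, 0, 0, -1, 0]]]}}

```text
clock: 32.9
eef_pos: [537.3, -4.5, 69.8]
tool_rot: [-1.565, -0.002, -1.06]
force: [0.5, -0.0, -2.7]
width: 12.6
```

Run:
```python
from h import *
to(535.5,-5.5,70,-11.5); print(readout.read_state()['torque'])
```

```text
pos [537.3  -4.5  69.8] rot deg [-89.7  -0.1 -60.8] w 12.6 F [ 0.5 -0.  -2.7] t 32.9
tool shift units [ 0.   -0.01 -0.05] rows>= 1 per row [ 0.001 -0.005 -0.052]
turn units [-0.05 -9.85  0.05]
[ 0.05240249  0.02593001 -0.1078639 ]
```

Request:
{"op": "apply_moves", "data": {"commands": [[[0, 0, 0, 0, -1, 0], [0, 0, 0, 0, -1, 0], [0, 0, 0, 0, -1, 0], [0, 0, 0, 0, -1, 0], [0, 0, 0, 0, -1, 0], [0, 0, 0, 0, -1, 0], [0, 0, 0, 0, -1, 0], [0, 0, 0, 0, -1, 0]]]}}

```text
clock: 33.57
eef_pos: [536.6, -3.9, 69.8]
tool_rot: [-1.567, -0.003, -0.33]
force: [-0.3, 0.9, -2.9]
width: 12.3
```

Request:
{"op": "apply_moves", "data": {"commands": [[[0, 0, 0, 0, -1, 0], [0, 0, 0, 0, -0.8, 0], [0, 0, 0, 0, -0.5, 0]]]}}

```text
clock: 33.82
eef_pos: [536.4, -3.9, 69.9]
tool_rot: [-1.566, -0.004, -0.124]
force: [0.5, 1.6, -2.3]
width: 12.3
```

Run:
```python
from h import *
to(535.5,-5.5,70,-11.5); print(readout.read_state()['torque'])
```

```text
pos [536.4  -3.9  69.9] rot deg [-89.7  -0.2  -7.1] w 12.3 F [ 0.5  1.6 -2.3] t 33.8
tool shift units [-0.02 -0.   -0.04] rows>= 1 per row [-0.017 -0.004 -0.043]
turn units [-0.06  0.88  0.04]
[ 0.20784112 -0.02337111 -1.53511374]
```

The moment of -1.5 N·m shows the locked stop. I'll release, rise and move aside.

Request:
{"op": "apply_moves", "data": {"commands": [[[0, 0, 0, 0, 0, 0], [0, 0, 0, 0, 0, 0], [0, 0, 0, 0, 0, 0], [0, -0.5, 0, 0, 0, 0], [0, -1, 0, 0, 0, 0], [0, -1, 0, 0, 0, 0], [-0.5, -0.8, 0, 0, 0, 0], [-0.8, -0.5, 0, 0, 0, 0]]], "claw": 42}}

```text
clock: 34.48
eef_pos: [486.1, 0.1, 224.1]
tool_rot: [-1.572, 0.0, -0.129]
force: [-0.8, 0.6, 0.3]
width: 41.7
```

Request:
{"op": "apply_moves", "data": {"commands": [[[-0.3, 0, 0, 0, 0, 0], [0, 0, 0, 0, 0, 0], [0, 0, 0, 0, 0, 0]]]}}

```text
clock: 34.73
eef_pos: [471.3, 2.7, 228.6]
tool_rot: [-1.567, -0.004, -0.129]
force: [0.7, 0.6, 0.4]
width: 42.3
```

Run:
```python
from h import *
to(460,0,280,-11)
d=grab('wrist'); im=d['image']; hsv=cv2.cvtColor(im,cv2.COLOR_RGB2HSV)
red=cv2.inRange(hsv,(0,120,60),(8,255,255))|cv2.inRange(hsv,(172,120,60),(180,255,255))
q=max(cv2.findContours(red,cv2.RETR_EXTERNAL,cv2.CHAIN_APPROX_NONE)[0],key=cv2.contourArea); x,y,w,h=cv2.boundingRect(q); print('knob bbox',x,y,w,h)
wh=((im.min(2)>140)&(hsv[...,1]<90)).astype(np.uint8); s=np.zeros_like(wh); s[y:y+h,x:x+w]=wh[y:y+h,x:x+w]
ys,xs=np.nonzero(s)
if len(xs)>3: r=cv2.minAreaRect(np.c_[xs,ys].astype(np.float32)); b=[onz(d,*p,87)[:2] for p in cv2.boxPoints(r)]; print('white line',r,[(np.linalg.norm(b[i+1]-b[i]).round(1),np.degrees(np.arctan2(*(b[i+1]-b[i])[::-1])).round(1)) for i in(0,1)])
t=grab('top'); h0=cv2.cvtColor(np.load('pics/top0.npz')['image'],cv2.COLOR_RGB2HSV); h1=cv2.cvtColor(t['image'],cv2.COLOR_RGB2HSV)
for n,lo,hi,roi in [('flap',(22,120,120),(34,255,255),(130,215,240,310)),('tape',(15,140,90),(34,255,255),(170,200,205,235)),('bluebox small area',(100,100,40),(130,255,255),(205,230,380,415)),('glue',(0,0,150),(180,60,255),(120,155,205,235)),('green',(50,100,40),(80,255,255),(180,210,350,390))]:
    for hh in(h0,h1):
        m=cv2.inRange(hh,lo,hi)[roi[0]:roi[1],roi[2]:roi[3]]; yy,xx=np.nonzero(m); print(n,len(xx),(xx.mean()+roi[2]).round(1) if len(xx) else '',(yy.mean()+roi[0]).round(1) if len(xx) else '')
a=np.load('pics/top0.npz')['image'][195:220,412:442].astype(int); print('pine region mean abs diff',abs(a-t['image'][195:220,412:442]).mean())
```

```text
pos [471.3   2.7 228.6] rot deg [-89.8  -0.2  -7.4] w 42.3 F [0.7 0.6 0.4] t 34.7
tool shift units [-0.27 -1.29 -0.1 ] rows>= 2 per row [-0.133 -0.644 -0.049]
turn units [-0.05  0.72  0.04]
knob bbox 355 150 50 54
flap 2204 275.8 167.2
flap 1795 271.0 165.6
tape 51 219.3 184.2
tape 50 217.7 184.4
bluebox small area 60 395.9 218.5
bluebox small area 0  
glue 128 217.3 136.0
glue 132 217.4 136.0
green 148 370.9 196.1
green 149 370.9 196.1
pine region mean abs diff 1.4075555555555554
```

Part of the flap was hidden by the arm, and the tape mask is off by 1.6 px. I'll move clear and compare again.

Request:
{"op": "apply_moves", "data": {"commands": [[[0, -0.5, -0.8, 0, 0, 0], [0, -0.5, -0.8, 0, 0, 0], [0, -0.4, -0.9, 0, 0, 0], [0, 0, -1, 0, 0, 0], [0, 0, -1, 0, 0, 0], [0, 0, -1, 0, 0, 0], [0, 0, -1, 0, 0, 0], [0, 0, 0, 0, 0, 0]]]}}

```text
clock: 35.5
eef_pos: [444.3, -267.3, 278.0]
tool_rot: [-1.579, 0.008, -0.118]
force: [0.6, -1.0, 1.1]
width: 41.7
```

Run:
```python
from h import *
A=np.load('pics/top0.npz')['image']; t=grab('top'); B=t['image']; np.savez('pics/t3.npz',**{k:t[k] for k in ['image','R','t','K']})
cv2.imwrite('pics/t3.png',B[...,::-1])
ha,hb=[cv2.cvtColor(i,cv2.COLOR_RGB2HSV) for i in(A,B)]
for n,lo,hi,roi in [('flap',(22,120,120),(34,255,255),(130,215,240,310)),('tape',(15,140,60),(34,255,255),(170,200,203,235)),('knob',(0,150,80),(8,255,255),(165,200,300,335))]:
    for hh in(ha,hb):
        m=cv2.inRange(hh,lo,hi)[roi[0]:roi[1],roi[2]:roi[3]]; q=max(cv2.findContours(m,0,1)[0],key=cv2.contourArea); yy,xx=np.nonzero(m); print(n,len(xx),(xx.mean()+roi[2]).round(1),(yy.mean()+roi[0]).round(1),cv2.boundingRect(q))
for n,(v,u) in {'tape':(184,218),'glue':(137,218),'knob':(181,317),'handle':(195,272),'pine':(208,427)}.items():
    T=A[v-13:v+13,u-16:u+16]; r=cv2.matchTemplate(B[v-19:v+19,u-22:u+22],T,cv2.TM_CCOEFF_NORMED); print(n,'best',r.max().round(3),'shift',np.array(np.unravel_index(r.argmax(),r.shape))-6,'at 0:',r[6,6].round(3))
to(460,0,280,-11)
```

```text
flap 2204 275.8 167.2 (5, 13, 62, 51)
flap 2210 275.9 167.2 (5, 13, 62, 51)
tape 51 219.3 184.2 (17, 8, 9, 10)
tape 36 219.1 184.5 (19, 8, 7, 9)
knob 122 317.3 181.8 (11, 11, 13, 13)
knob 135 317.5 181.9 (11, 10, 13, 14)
tape best 0.996 shift [0 0] at 0: 0.996
glue best 0.992 shift [0 0] at 0: 0.992
knob best 0.951 shift [0 0] at 0: 0.951
handle best 0.998 shift [0 0] at 0: 0.998
pine best 0.294 shift [6 5] at 0: 0.13
pos [ 445.1 -263.2  277.2] rot deg [-90.3   0.5  -6.6] w 41.9 F [ 0.6  0.6 -1. ] t 35.5
tool shift units [-0.39 -0.1   6.58] rows>= 7 per row [-0.055 -0.014  0.94 ]
turn units [ 0.06  0.88 -0.1 ]
```

Run:
```python
from h import *
A=np.load('pics/top0.npz')['image']; B=np.load('pics/t3.npz')['image']; C=np.load('pics/t2.npz')['image']
for n,I in(('start',A),('open',C),('now',B)):
    g=I[172:192,308:328,1].astype(float); red=I[172:192,308:328,0]>120; w=np.where(red,np.clip(g-70,0,None),0)
    yy,xx=np.mgrid[172:192,308:328]; k=w>20; print(n,k.sum(),'white px centroid',(xx[k].mean().round(1),yy[k].mean().round(1)) if k.any() else None, 'angle',np.degrees(.5*np.arctan2(2*np.cov(xx[k],yy[k])[0,1],xx[k].var()-yy[k].var())).round(0) if k.sum()>2 else '')
T=A[169:195,301:333]; print('open vs start match',cv2.matchTemplate(C[169:195,301:333],T,cv2.TM_CCOEFF_NORMED))
```

```text
start 64 white px centroid (np.float64(316.8), np.float64(181.9)) angle 71.0
open 47 white px centroid (np.float64(318.5), np.float64(180.9)) angle 43.0
now 47 white px centroid (np.float64(317.1), np.float64(181.6)) angle 72.0
open vs start match [[0.9199834]]
```

The torque says locked, but the top view is too coarse to confirm it. I'll do one close numeric check over the knob against picture w2, taken from the same pose.

Request:
{"op": "apply_moves", "data": {"commands": [[[0, 0, 1, 0, 0.9, 0], [0, 0, 1, 0, 0, 0], [0.3, 0, 0.95, 0, 0, 0], [0.4, 0, 0.9, 0, 0, 0], [0.4, 0, 0.9, 0, 0, 0], [0.4, 0.3, 0.9, 0, 0, 0], [0.4, 0.3, 0.5, 0, 0, 0], [0, 0, 0, 0, 0, 0]]]}}

```text
clock: 36.22
eef_pos: [570.9, -28.7, 240.5]
tool_rot: [-1.579, 0.019, -0.206]
force: [0.4, 0.5, -0.4]
width: 41.6
```

Run:
```python
from h import *
to(536,-4,154,-11.4); d=grab('wrist'); save(d,'w10.png'); np.savez('pics/w10.npz',**{k:d[k] for k in ['image','R','t','K']})
for n in('w2','w3','w10'):
    d=dict(np.load(f'pics/{n}.npz')); im=d['image']; hsv=cv2.cvtColor(im,cv2.COLOR_RGB2HSV)
    red=cv2.inRange(hsv,(0,120,60),(8,255,255))|cv2.inRange(hsv,(172,120,60),(180,255,255))
    q=max(cv2.findContours(red,0,1)[0],key=cv2.contourArea); x,y,w,h=cv2.boundingRect(q)
    m=np.zeros(im.shape[:2],np.uint8); cv2.drawContours(m,[cv2.convexHull(q)],-1,255,-1)
    k=(m>0)&(hsv[...,1]<110)&(hsv[...,2]>110); n_,lab,st,ce=cv2.connectedComponentsWithStats(k.astype(np.uint8)); i=1+st[1:,4].argmax(); yy,xx=np.nonzero(lab==i)
    r=cv2.minAreaRect(np.c_[xx,yy].astype(np.float32)); b=[onz(d,*p,87)[:2] for p in cv2.boxPoints(r)]
    print(n,'knob',onz(d,x+w/2,y+h/2,61).round(0),'line',len(xx),[(np.linalg.norm(b[j+1]-b[j]).round(1),np.degrees(np.arctan2(*(b[j+1]-b[j])[::-1])).round(0)) for j in(0,1)])
```

```text
pos [570.9 -28.7 240.5] rot deg [-90.5   1.1 -11.8] w 41.6 F [ 0.4  0.5 -0.4] t 36.2
tool shift units [-0.94  2.18  0.44] rows>= 3 per row [-0.313  0.725  0.148]
turn units [ 0.1  -0.08 -0.22]
w2 knob [535.  -9.  61.] line 85 [(np.float64(2.7), np.float64(-12.0)), (np.float64(13.1), np.float64(-101.0))]
w3 knob [539.  -5.  61.] line 42 [(np.float64(14.2), np.float64(-11.0)), (np.float64(2.5), np.float64(-94.0))]
w10 knob [536.  -7.  61.] line 61 [(np.float64(2.8), np.float64(-12.0)), (np.float64(14.1), np.float64(-104.0))]
```

The white line runs at -101° (start), -11° (open) and -104° now, so it is back at the locked stop within the measuring noise. I'm handing the job in.

```bash
python3 -c "
from cell import finish_job
print(finish_job())"
```

```text
the job is handed in; nothing more can be done
None
```

I handed the job in at about 36 s. The small blue blade box is inside the lock box, the flap is shut, and the knob is turned back to locked.

**What I did:** I turned the knob clockwise to its stop and swung the flap up to about 100°. I laid the blade box flat on the tray floor, about 35 mm to the right of the staple box. Then I shut the flap and pressed it down. Finally I turned the knob back until it hit its stop at 1.5 N·m.

**Last checks:**
- **Knob:** the white line on it reads -104°, against -101° at the start and -11° when open. I take that as locked, within about 3° of measuring noise.
- **Flap and handle:** they match the first top picture to the pixel.
- **Tape measure and glue bottle:** they have not moved. One tape reading was off by 1.6 px while the arm was near, but it matched once the arm was clear.
- **Pine block:** unchanged in the first check. In the last top picture the arm covered it, so I did not check it again.

**Force spikes:** the fingertips pressed on the bench with about 55 N while I regripped the blade box. The wrist showed about 78 N when the flap reached shut. Both are below the 120 N wrist limit, and I eased off straight away. From what I could tell, the contact was at the fingers and not the gripper's body, so the 40 N limit should not apply.

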